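# Stack and lock a notions tray on the counter dock

### The arm

A 6-joint arm with a two-finger parallel gripper is mounted at the origin on the work surface; the furniture and walls round the work are solid. World frame = base frame: x ahead of the robot, y to its left, z up, the work surface at z = 0. Lengths are in m, angles in degrees, forces in N, time in s.
With the tool pointing down it reaches from about 0.4 to 0.825 m from the base axis. Payload 7 kg.
Tool frame: the origin (TCP) lies at the very end of the fingers, on their centre line; the grasp point (between the pads) lies 19 mm behind it; z points along the fingers, y is the line along which they close (so a half turn about z gives the same grasp; the last joint's range is limited). The gripper opens to 88 mm and grips with 3 to 60 N. Pads are 19 mm wide; open, the fingers measure 130 mm over their backs; the gripper's body (78 mm by 193 mm) begins 47 mm behind the grasp point.
Start: joints at [-55.628, 20.546, 0.682, 0, -70.136, -16.507], TCP at [0.207, -0.642, 0.227] pointing down, gripper open.
Joint ranges: [-176.03, 176.03], [-82.01, 121.73], [-58.28, 71.71], [-173.87, 95.51], [-174.79, -0.11], [-173.66, 173.66]. Speed limits (degrees/s): [136.94, 136.94, 172.46, 180, 180, 180].

### API

Orientations are given as [roll, pitch, yaw] about the fixed x, y, z axes, in that order (R = Rz(yaw) Ry(pitch) Rx(roll)).
In Python, from plant import ctrl, cams, workorder gives the robot as it stands.
- The arm moves only by the tool play_rows, never from a script. Its argument "motion" is a list of rows, each an object of numbers: "x", "y", "z": the shift along the tool's x, y, z normalised to -1 to 1, where 1 is 0.025 m; "rx", "ry", "rz": the turn, a rotation vector about the tool's x, y, z normalised to -1 to 1, where 1 is 4 degrees. A call has 1 to 20 rows; each row shifts and turns the commanded pose from where the row before left it, along the tool's axes as they then stand; what a row does not reach is not made up. A row lasts 1/8 s, in which the tool goes at most 62.5 mm and 10.7 degrees, less where a joint would pass 70% of its speed; a pose out of reach is approached as far as the arm can. A call with a number of a shift or a turn outside -1 to 1 is refused whole. A call with a gripper value outside its range is refused whole. "fingers" is the opening, from -1 (shut) to 1 (fully open), set as the call begins (left out, the last holds). The fingers move at their own pace and stop on an object; the grip force is fixed at half the most. Time passes only in rows, so rows that do not move let the fingers close. It gives the time, the measured TCP pose, the force, the opening and the grip force at its end, in the units of the state.
- ctrl.get_obs(): the state, without advancing time (a new reading comes with each control period).
- cams.snapshot(name): name is "scene" or "top" or "wrist"; returns the picture (384x512x3 uint8, blue, green, red); there is no depth.
- cams.get_calibration(name): a dict with "vertical_fov" (degrees; the focal length in pixels is half the picture's height over the tangent of half this angle, whatever the lens; pixels are square), "cx", "cy" (the principal point, pixels), "position" and "rotation" of the camera in the world. Camera axes: x right, y up, looking along -z (the intrinsics and any distortion apply to the point x, -y, -z); pixel columns grow to the right and rows downward; lengths in m; the calibration is good to about 2 mm. The wrist camera is an equidistant fisheye: a pixel r from the principal point sees the ray r / f radians off the axis. A picture is of the moment at which its call begins: read the wrist's pose just before it. get_calibration takes no time and is no camera call; for the wrist camera it gives the pose at the moment of the call.
- workorder.close_job(): hands the job in; it is judged then, once.
The state is a dict: "clock": time; "joint_pos": joint angles; "qvel": joint speeds; "tau": joint torques, N m; "tool_pos": TCP position; "orientation": TCP orientation; "force": force on the tool from outside, world axes, zero at the start; "moment": the same for the moment, N m; "opening": finger opening in m; "gripper_force": force on a finger pad.
Only numpy, scipy, OpenCV 4.12 (cv2) and the standard library are available. Lean on these libraries where they do the work, as an engineer would, in place of code of your own. Each camera call takes 0.05 s, during which the arm holds its last target. There are 200 camera calls.

### The job

Put the blue notions tray away on its grey dock: lower it, without dropping it, so that its four corner lugs sit fully home in the dock's corner sockets, and let go. Then lock it by pressing the orange rocker under the white hood down past its centre, so that it snaps over and its hook swings out above the tray's ledge. Leave the other things on the counter where they are.

Things in the scene. Friction and masses are not known exactly. Their poses are not given: they have to be found in the camera images.
- dock: Fixed dock: open grey lower tray in front, white hood behind. Origin: centre of the lower tray's underside, on the counter; x points from the lower tray to the hood (away from the robot), z up. Lower tray 120 (x) x 150 (y) x 26 mm high; in each corner, centred at x +-45, y +-60 mm, an 18 mm square socket, 17 mm deep with 3 mm chamfer.
- hood_edge (a point): Middle of the lower front edge of the hood's roof: dock x 97, y 0, z 174 mm. The roof is 6 mm thick, runs back to x 181, and carries a card holder (57 mm high, from x 124 back). Side cheeks: inner faces y +-51, outer +-58 mm, x 83 to 179. Open at the front. The roof covers the rocker's paddle: fingers must slant in under the edge along dock +x and down, 30 to 45 degrees off vertical.
- tray: Loose blue tray, 0.25 to 0.5 kg, 120 (x) x 150 (y) mm, a ledge on each x end (to x +-72). Four round 12 mm lugs, 14 mm long, tapered, at x +-45, y +-60. Origin: tray centre in the plane of the lug tips; z up. Floor underside z 14, rim and ledges z 42, bar top z 74. Same either way round. Contents fixed. Home on the dock: origin 12 mm above the dock's origin, axes parallel, 3 mm play.
- tray_bar (a point): Middle of the tray's black carrying bar (tray frame 0, 0, 68 mm). The bar runs along the tray's x, 108 mm long, 12 mm wide (y), 12 mm high; it is free below over its middle 92 mm, down to a thin divider at rim height. Grasp it from above across its width (closing along the tray's y).
- rocker (a joint): Angle of the orange rocker (rad) on its axle, which lies along dock y at dock x 91, z 100 mm. 0 = open, the start: paddle's far end up 0.35. 0.70 = locked: paddle's far end down 0.35, hook out over the tray's ledge. A spring throws it away from its centre (0.35) to either end and holds it there; about 4 to 5 N down on the pad start it, less as it nears the centre.
- rocker_pad (a point): Where to press: on the top face of the ribbed paddle, 33 mm behind the axle, mid width; moves with the rocker. Open: dock x 121, z 115 mm; locked: x 123, z 92 mm (press it down 23 mm, or until it snaps). The paddle is 56 mm wide (y), 8 mm thick, and reaches to 48 mm behind the axle.
- button_tin: Round blue tin, 72 mm diameter, 33 mm high, bystander; origin at the centre of its underside.
- ink_pad: Closed green and black ink pad, 57 x 73 x 18 mm, bystander; origin at the centre of its underside.
- tape_measure: Yellow pocket tape measure, 74 x 33 x 62 mm high, bystander; origin at the centre of its underside.

How it is judged:
By the outcome, as a careful person would: the job done as asked, in the order asked, and still so for the second after the job is handed in, with the robot touching nothing.
It also fails if it takes over 51 s, if anything falls off the work surface, if the arm or the gripper's body presses on something with over 40 N, if the wrist force passes 120 N, or if a joint passes its speed limit or range.

## Working session

There is one attempt and no reset: what is moved stays moved. The work goes in short steps, Python scripts to look and compute and a tool call to move; the robot and the scene stay as the last step left them, time stands still between calls to the robot, and variables do not carry over. Pictures are saved under pics/ and viewed, at most 10 in all, crops included, and the job is handed in when it is done.

Besides the shell and the picture viewer there is one more tool, called after "Call:" as name(argument=value, ...), one argument or row to a line, values as JSON. play_rows: Moves the arm, as the interface text tells. Its arguments: {"type":"object","properties":{"motion":{"type":"array"},"fingers":{"type":"number"}},"required":["motion"]}

```bash
mkdir -p pics; ls
python3 - <<'E'
from plant import ctrl,cams
import cv2
print(ctrl.get_obs())
ims=[]
for n in ("scene","top","wrist"):
    c=cams.get_calibration(n); print(n,c)
    im=cams.snapshot(n); cv2.imwrite(f"pics/{n}0.png",im); ims.append(im)
E
```

```text
pics
{'clock': 0.0, 'joint_pos': array([-5.56291365e+01,  2.05906428e+01,  6.33999818e-01, -2.19891325e-02,
       -7.01345002e+01, -1.65061265e+01]), 'qvel': array([-0.07628969,  0.06150818, -0.11074483,  0.05025323, -0.02018914,
        0.03827366]), 'tau': array([ 1.33079542e-03, -5.82723355e+01,  2.93060428e+01,  6.99736252e+00,
        6.99873941e-03, -1.46209027e-04]), 'tool_pos': array([ 0.20689967, -0.64199872,  0.22562746]), 'orientation': array([ 1.79906739e+02, -6.07885405e-03, -1.62142747e+02]), 'force': array([ 0.11590902,  0.27738093, -0.42961307]), 'moment': array([-0.00726437, -0.05289803,  0.00965419]), 'gripper_force': 0.0, 'opening': 0.08770245111638328}
scene {'vertical_fov': 54.702308788620996, 'cx': 254.41400571605365, 'cy': 192.32181756272976, 'position': array([-0.02349348,  0.67794155,  0.66841765]), 'rotation': array([  59.29260301,    0.90773496, -138.77134329])}
top {'vertical_fov': 56.27438982294002, 'cx': 261.95581444223535, 'cy': 186.0969410980954, 'position': array([ 0.4497674 , -0.01108791,  1.23587774]), 'rotation': array([  5.57735536,   0.2340793 , -91.01075377])}
wrist {'vertical_fov': 65.70646984690485, 'cx': 258.46256536560645, 'cy': 195.75883480274848, 'position': array([ 0.14318182, -0.66160217,  0.38455777]), 'rotation': array([-1.46891798e+01, -9.37621077e-02,  1.07865799e+02])}
```

View pics/scene0.png

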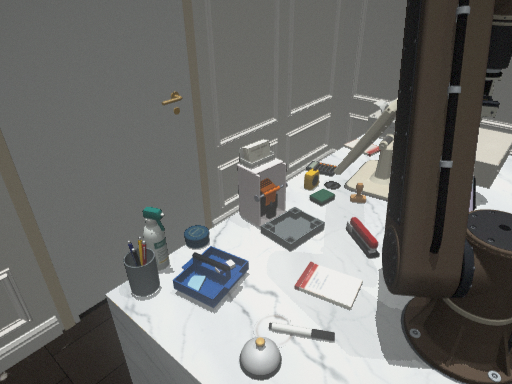

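View pics/top0.png

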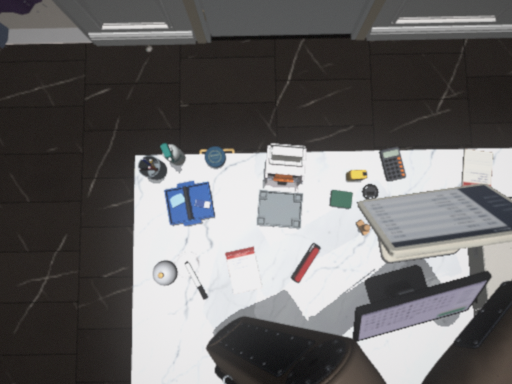

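The scene view shows the tray at about (211,275), the dock at (292,226) and the hood at (262,185). In the top view the tray is at (190,204) and the lower tray at (280,209), with the hood behind it at (285,165). I'll do a coarse fix from these two views first.

```bash
cat > h.py <<'E'
import numpy as np, cv2
from scipy.spatial.transform import Rotation as R
from plant import ctrl,cams
def cal(n): 
    c=cams.get_calibration(n); c['f']=192/np.tan(np.radians(c['vertical_fov']/2)); c['n']=n
    c['R']=R.from_euler('xyz',c['rotation'],degrees=True).as_matrix(); return c
def ray(c,u,v):
    a=np.array([u-c['cx'],v-c['cy']])/c['f']
    if c['n']=='wrist':
        r=np.hypot(*a)+1e-12; d=np.array([a[0]/r*np.sin(r),-a[1]/r*np.sin(r),-np.cos(r)])
    else: d=np.array([a[0],-a[1],-1.])
    d=c['R']@d; return d/np.linalg.norm(d)
def plane(c,u,v,z):
    d=ray(c,u,v); return c['position']+d*(z-c['position'][2])/d[2]
def proj(c,p):
    q=c['R'].T@(np.asarray(p)-c['position']); a=np.array([q[0],-q[1]])
    r=np.linalg.norm(a); k=np.arctan2(r,-q[2])/r if c['n']=='wrist' else 1/-q[2]
    return np.array([c['cx'],c['cy']])+c['f']*a*k
def tri(obs): # list of (c,u,v)
    A=np.zeros((3,3));b=np.zeros(3);P=[]
    for c,u,v in obs:
        M=np.eye(3)-np.outer(ray(c,u,v),ray(c,u,v)); A+=M;b+=M@c['position'];P.append((M,c['position']))
    x=np.linalg.solve(A,b); return x,[round(1e3*np.linalg.norm(M@(x-p)),1) for M,p in P]
def hsv(im,lo,hi): return cv2.inRange(cv2.cvtColor(im,cv2.COLOR_BGR2HSV),lo,hi)
def big(m,box=None):
    if box: z=np.zeros_like(m);x0,y0,x1,y1=box;z[y0:y1,x0:x1]=m[y0:y1,x0:x1];m=z
    cs=cv2.findContours(m,cv2.RETR_EXTERNAL,cv2.CHAIN_APPROX_NONE)[0]
    return max(cs,key=cv2.contourArea)
E
python3 - <<'E'
from h import *
T=cal('top');S=cal('scene')
t=cv2.imread('pics/top0.png');s=cv2.imread('pics/scene0.png')
np.set_printoptions(precision=4,suppress=True)
c=big(hsv(t,(100,120,40),(125,255,255)),(155,175,225,235)); r=cv2.minAreaRect(c);print('tray top',r)
print([plane(T,*p,0.042) for p in cv2.boxPoints(r)], plane(T,*r[0],.042))
for n,(x0,y0,x1,y1),k,im in(('t',(150,140,320,240),4,t),('s',(165,130,335,310),3,s)):
    cv2.imwrite(f'pics/c{n}.png',cv2.resize(im[y0:y1,x0:x1],None,fx=k,fy=k,interpolation=cv2.INTER_CUBIC))
a=cv2.imread('pics/ct.png');b=cv2.imread('pics/cs.png')
m=hsv(t,(3,130,80),(18,255,255));o=big(m,(260,165,310,195));print('orange top',cv2.minAreaRect(o))
m=hsv(s,(3,130,80),(18,255,255));o2=big(m,(235,170,300,215));print('orange scene',cv2.minAreaRect(o2))
E
```

```text
tray top ((189.76914978027344, 202.6630401611328), (41.25822067260742, 42.614784240722656), 79.2156982421875)
[array([0.5713, 0.3161, 0.042 ]), array([0.5956, 0.1759, 0.042 ]), array([0.4599, 0.1507, 0.042 ]), array([0.4361, 0.2893, 0.042 ])] [0.5154 0.233  0.042 ]
orange top ((283.0, 178.0), (6.0, 18.0), 90.0)
orange scene ((269.6000061035156, 187.70001220703125), (9.838699340820312, 17.441329956054688), 63.43495178222656)
```

View pics/ct.png

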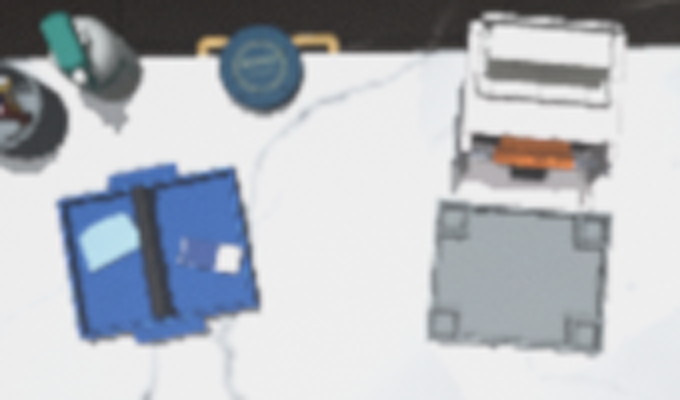

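View pics/cs.png

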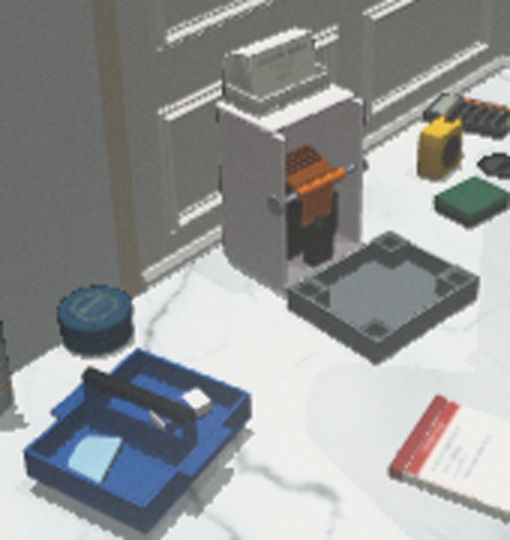

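The tray bar runs from (143,188) to (163,318) in the top crop and from (90,371) to (190,412) in the scene crop. The dock rim corners are at (440,200), (611,214), (600,352) and (427,340) in the top crop. In the scene crop they are at (288,293), (390,235), (479,285) and (375,350). I'll triangulate these.

Run:
```python
from h import *
np.set_printoptions(precision=4,suppress=True)
T=cal('top');S=cal('scene')
tp=lambda p:(T,(p[0]-1.5)/4+150,(p[1]-1.5)/4+140)
sp=lambda p:(S,(p[0]-1)/3+165,(p[1]-1)/3+130)
D=[((440,200),(288,293)),((611,214),(390,235)),((600,352),(479,285)),((427,340),(375,350))]
P=[]
for a,b in D: x,e=tri([tp(a),sp(b)]);P.append(x);print('dock',x,e,plane(*tp(a),.026))
P=np.array(P);print('c',P.mean(0))
Q=np.array([plane(*tp(a),.026) for a,_ in D]);print('c plane',Q.mean(0))
for X in(P,Q):
  d=X[0]+X[1]-X[2]-X[3];print('yaw',np.degrees(np.arctan2(d[1],d[0])),'len',np.linalg.norm(X[0]-X[1]),np.linalg.norm(X[1]-X[2]))
B=[]
for a,b in(((143,188),(90,371)),((163,318),(190,412))):
  x,e=tri([tp(a),sp(b)]);print('bar',x,e,plane(*tp(a),.074));B.append(plane(*tp(a),.074))
d=B[0]-B[1];print('baryaw',np.degrees(np.arctan2(d[1],d[0])),np.linalg.norm(d),(B[0]+B[1])/2)
C=np.array([plane(*tp(a),.042) for a in((60,200),(237,170),(258,308),(83,340))]);d=C[0]+C[1]-C[2]-C[3]
print('tray rim',C.mean(0),np.degrees(np.arctan2(d[1],d[0])),np.linalg.norm(C[0]-C[1]),np.linalg.norm(C[1]-C[2]))
# wrist cam mount in tool frame
W=cal('wrist');o=ctrl.get_obs();RT=R.from_euler('xyz',o['orientation'],degrees=True).as_matrix()
print('cam in tool',RT.T@(W['position']-o['tool_pos']), RT.T@(-W['R'][:,2]))
```

```text
dock [0.5577 0.0006 0.0174] [np.float64(1.1), np.float64(1.1)] [ 0.5561 -0.0001  0.026 ]
dock [ 0.5417 -0.1454  0.0194] [np.float64(0.5), np.float64(0.5)] [ 0.5417 -0.1443  0.026 ]
dock [ 0.4248 -0.1336  0.0146] [np.float64(1.2), np.float64(1.2)] [ 0.4261 -0.1318  0.026 ]
dock [0.4401 0.0141 0.0154] [np.float64(1.9), np.float64(1.9)] [0.4386 0.0128 0.026 ]
c [ 0.4911 -0.0661  0.0167]
c plane [ 0.4906 -0.0659  0.026 ]
yaw -6.1343171758440675 len 0.14683316532394086 0.11760625596746568
yaw -6.218353407454379 len 0.14491125510508832 0.11625880454078182
bar [0.5672 0.2427 0.0684] [np.float64(0.8), np.float64(0.8)] [0.5661 0.2408 0.074 ]
bar [0.4628 0.2267 0.0731] [np.float64(3.2), np.float64(3.2)] [0.4604 0.2244 0.074 ]
baryaw 8.860589323996926 0.10689575020424154 [0.5133 0.2326 0.074 ]
tray rim [0.5137 0.2339 0.042 ] 9.084759563465019 0.14972563495924862 0.11663077065699892
cam in tool [ 0.0667  0.0012 -0.1588] [-0.2537  0.0002  0.9673]
```

View pics/wrist0.png

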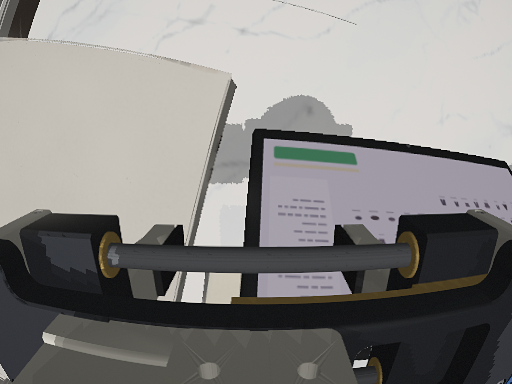

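The wrist view shows the gripper between a monitor on the right and a beige box on the left. Before moving off I need one look at the things on the right side.

Run:
```python
import cv2,numpy as np
t=cv2.imread('pics/top0.png')[140:384,310:512];s=cv2.imread('pics/scene0.png')[60:264,310:512]
a=cv2.resize(t,(390,470));b=cv2.resize(s,(400,400));c=np.zeros((470,790,3),np.uint8);c[:,:390]=a;c[:400,390:]=b
cv2.imwrite('pics/right.png',c)
```

```text
(no output)
```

View pics/right.png

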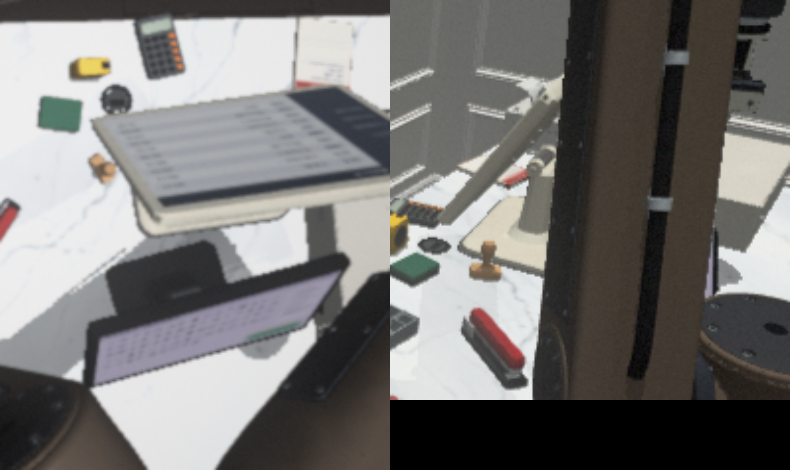

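The top view shows a tilted beige monitor over x 0.3–0.5 with y below -0.3, and a smaller purple one close to the robot. I'll estimate the height of the beige monitor's edge.

Run:
```python
from h import *
np.set_printoptions(precision=3,suppress=True)
T=cal('top');S=cal('scene')
for a,b in(((359,203),(338,172)),((392,253),(393,103)),((392,253),(388,100))): print(tri([(T,*a),(S,*b)]))
for z in(.2,.3,.4): print(z,plane(T,355,340,z),plane(T,490,273,z), proj(S,plane(T,490,273,z)),'beige R',plane(T,512,250,z))
print('tcp in top',proj(T,ctrl.get_obs()['tool_pos']))
```

```text
(array([ 0.498, -0.318,  0.093]), [np.float64(4.1), np.float64(4.1)])
(array([ 0.362, -0.325,  0.35 ]), [np.float64(6.2), np.float64(6.2)])
(array([ 0.368, -0.319,  0.36 ]), [np.float64(0.1), np.float64(0.1)])
0.2 [ 0.117 -0.26   0.2  ] [ 0.293 -0.648  0.2  ] [442.402 127.543] beige R [ 0.356 -0.716  0.2  ]
0.3 [ 0.149 -0.236  0.3  ] [ 0.308 -0.587  0.3  ] [438.63  102.253] beige R [ 0.365 -0.648  0.3  ]
0.4 [ 0.181 -0.212  0.4  ] [ 0.323 -0.525  0.4  ] [434.301  73.224] beige R [ 0.374 -0.58   0.4  ]
tcp in top [496.138 306.409]
```

Call:
play_rows(
  motion=[
    {"z":-1,"rz":0.25},
    {"z":-1,"rz":0.25},
    {"z":-1,"rz":0.25},
    {"z":-1,"rz":0.25},
    {"z":-1,"rz":0.25},
    {"z":-1,"rz":0.25},
    {"z":-1,"rz":0.25},
    {"z":-1,"rz":0.25},
    {"z":-1,"rz":0.25},
    {"x":-0.68,"y":0.98},
    {"x":-0.68,"y":0.98},
    {"x":-0.68,"y":0.98},
    {"x":-0.68,"y":0.98},
    {"x":-0.68,"y":0.98},
  ],
  fingers=1,
)

```text
$.motion[0]: bad value
```

Call:
play_rows(
  motion=[
    {"x":0,"y":0,"z":-1,"rx":0,"ry":0,"rz":0.25},
    {"x":0,"y":0,"z":-1,"rx":0,"ry":0,"rz":0.25},
    {"x":0,"y":0,"z":-1,"rx":0,"ry":0,"rz":0.25},
    {"x":0,"y":0,"z":-1,"rx":0,"ry":0,"rz":0.25},
    {"x":0,"y":0,"z":-1,"rx":0,"ry":0,"rz":0.25},
    {"x":0,"y":0,"z":-1,"rx":0,"ry":0,"rz":0.25},
    {"x":0,"y":0,"z":-1,"rx":0,"ry":0,"rz":0.25},
    {"x":0,"y":0,"z":-1,"rx":0,"ry":0,"rz":0.25},
    {"x":0,"y":0,"z":-1,"rx":0,"ry":0,"rz":0.25},
    {"x":-0.68,"y":0.98,"z":0,"rx":0,"ry":0,"rz":0},
    {"x":-0.68,"y":0.98,"z":0,"rx":0,"ry":0,"rz":0},
    {"x":-0.68,"y":0.98,"z":0,"rx":0,"ry":0,"rz":0},
    {"x":-0.68,"y":0.98,"z":0,"rx":0,"ry":0,"rz":0},
  ],
  fingers=1,
)

```text
clock: 1.78
tool_pos: [0.2594, -0.5342, 0.4512]
orientation: [180.0, -0.0, -171.1]
force: [0.4, 0.4, 1.5]
opening: 0.0874
gripper_force: 0.0
```

Call:
play_rows(
  motion=[
    {"x":-0.68,"y":0.98,"z":0,"rx":0,"ry":0,"rz":0},
    {"x":-0.68,"y":0.98,"z":0,"rx":0,"ry":0,"rz":0},
    {"x":-0.68,"y":0.98,"z":0,"rx":0,"ry":0,"rz":0},
    {"x":-0.68,"y":0.98,"z":0,"rx":0,"ry":0,"rz":0},
    {"x":-0.68,"y":0.98,"z":0,"rx":0,"ry":0,"rz":0},
    {"x":-0.68,"y":0.98,"z":0,"rx":0,"ry":0,"rz":0},
    {"x":-0.68,"y":0.98,"z":0,"rx":0,"ry":0,"rz":0},
    {"x":-0.68,"y":0.98,"z":0,"rx":0,"ry":0,"rz":0},
    {"x":-0.68,"y":0.98,"z":0,"rx":0,"ry":0,"rz":0},
    {"x":-0.68,"y":0.98,"z":0,"rx":0,"ry":0,"rz":0},
    {"x":-0.68,"y":0.98,"z":0,"rx":0,"ry":0,"rz":0},
    {"x":-0.68,"y":0.98,"z":0,"rx":0,"ry":0,"rz":0},
    {"x":-0.68,"y":0.98,"z":0,"rx":0,"ry":0,"rz":0},
    {"x":-0.68,"y":0.98,"z":0,"rx":0,"ry":0,"rz":0},
    {"x":-0.68,"y":0.98,"z":0.2,"rx":0,"ry":0,"rz":0},
    {"x":-0.68,"y":0.98,"z":0.4,"rx":0,"ry":0,"rz":0},
    {"x":-0.68,"y":0.98,"z":0.4,"rx":0,"ry":0,"rz":0},
    {"x":-0.68,"y":0.98,"z":0.5,"rx":0,"ry":0,"rz":0},
    {"x":-0.68,"y":0.98,"z":0.5,"rx":0,"ry":0,"rz":0},
    {"x":-0.3,"y":0.4,"z":0,"rx":0,"ry":0,"rz":0},
  ],
)

```text
clock: 4.28
tool_pos: [0.5123, -0.0132, 0.4002]
orientation: [180.0, -0.2, -171.1]
force: [0.2, 0.1, -0.7]
opening: 0.0876
gripper_force: 0.0
```

Run:
```python
from h import *
o=ctrl.get_obs();print(o['tool_pos'],o['orientation'],o['joint_pos'],o['qvel'])
c=cal('wrist');im=cams.snapshot('wrist');cv2.imwrite('pics/w1.png',im);np.save('w1.npy',c,allow_pickle=True)
cv2.imwrite('pics/w1b.png',cv2.resize(im,(768,576),interpolation=cv2.INTER_CUBIC))
```

```text
[ 0.51229963 -0.01321673  0.40017363] [ 1.79999736e+02 -1.52048129e-01 -1.71066581e+02] [ 2.04766917e+01  1.25849813e+00 -1.45391500e+00 -3.07153638e-02
 -8.74365072e+01 -1.01541859e+02] [ 7.2067043   3.70423161  5.98793137  0.77635935 -1.18728767 -7.34562414]
```

View pics/w1b.png

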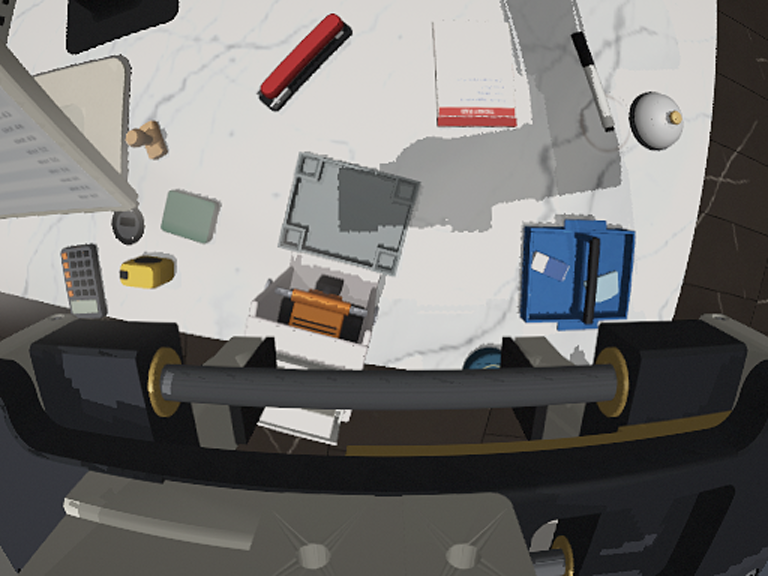

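The wrist view shows the dock rim corners at (302,152), (420,180), (396,272) and (279,247) in the 1.5x picture. The rocker is at (318,313), and the tray bar runs from (596,235) to (588,322).

Run:
```python
from h import *
np.set_printoptions(precision=4,suppress=True)
W=np.load('w1.npy',allow_pickle=True).item();T=cal('top');S=cal('scene')
g=cv2.imread('pics/w1.png');gray=cv2.cvtColor(g,6)
k=lambda p:(p[0]/1.5-.17,p[1]/1.5-.17)
# order: (+x+y),(+x-y),(-x-y),(-x+y)
pts=np.array([k(p) for p in((396,272),(279,247),(302,152),(420,180))],np.float32)
sub=cv2.cornerSubPix(gray,pts.reshape(-1,1,2).copy(),(4,4),(-1,-1),(3,30,.01))[:,0];print(np.abs(sub-pts).max())
D=[((440,200),(288,293)),((611,214),(390,235)),((600,352),(479,285)),((427,340),(375,350))]
X=[]
for p,(a,b) in zip(sub,D):
  ta=(T,(a[0]-1.5)/4+150,(a[1]-1.5)/4+140);sb=(S,(b[0]-1)/3+165,(b[1]-1)/3+130)
  print(tri([(W,*p),ta])[0],tri([(W,*p),ta,sb]));X.append(plane(W,*p,.026))
X=np.array(X);d=X[0]+X[1]-X[2]-X[3];print('dock plane',X.mean(0),np.degrees(np.arctan2(d[1],d[0])),np.linalg.norm(X[0]-X[1]),np.linalg.norm(X[1]-X[2]));print(X)
c=big(hsv(g,(100,120,40),(125,255,255)),(330,130,440,230));r=cv2.minAreaRect(c);print(r)
a,b=k((596,236)),k((588,322))
ta=(T,(163-1.5)/4+150,(318-1.5)/4+140);tb=(T,(143-1.5)/4+150,(188-1.5)/4+140)
A,B=plane(W,*a,.074),plane(W,*b,.074);print('bar',tri([(W,*a),ta]),tri([(W,*b),tb]),A,B,(A+B)/2,np.degrees(np.arctan2(*(B-A)[1::-1])))
```

```text
2.2341003
[0.5534 0.0006 0.0533] (array([0.5585, 0.0016, 0.0182]), [np.float64(2.6), np.float64(2.4), np.float64(0.4)])
[ 0.5418 -0.1427  0.0345] (array([ 0.5431, -0.1456,  0.0191]), [np.float64(2.2), np.float64(1.0), np.float64(1.5)])
[ 0.4268 -0.1326  0.019 ] (array([ 0.4259, -0.134 ,  0.0139]), [np.float64(1.7), np.float64(0.9), np.float64(2.0)])
[0.4405 0.0118 0.0767] (array([0.4404, 0.0149, 0.0159]), [np.float64(1.5), np.float64(2.7), np.float64(1.2)])
dock plane [ 0.4931 -0.0643  0.026 ] -6.134288142877881 0.14762818421913074 0.1167449427102906
[[ 0.5589  0.0029  0.026 ]
 [ 0.544  -0.144   0.026 ]
 [ 0.428  -0.1313  0.026 ]
 [ 0.4414  0.0153  0.026 ]]
((384.6246032714844, 182.88497924804688), (73.42129516601562, 73.18148040771484), 2.2906100749969482)
bar (array([0.4615, 0.2214, 0.0881]), [np.float64(1.2), np.float64(1.2)]) (array([0.5644, 0.2377, 0.0887]), [np.float64(0.2), np.float64(0.2)]) [0.4632 0.2286 0.074 ] [0.5679 0.246  0.074 ] [0.5155 0.2373 0.074 ] 9.415236800683253
```

Call:
play_rows(
  motion=[
    {"x":-0.3,"y":0.95,"z":0.6,"rx":0,"ry":0,"rz":0},
    {"x":-0.3,"y":0.95,"z":0.6,"rx":0,"ry":0,"rz":0},
    {"x":-0.3,"y":0.95,"z":0.6,"rx":0,"ry":0,"rz":0},
    {"x":-0.3,"y":0.95,"z":0.6,"rx":0,"ry":0,"rz":0},
    {"x":-0.3,"y":0.95,"z":0.6,"rx":0,"ry":0,"rz":0},
    {"x":-0.3,"y":0.95,"z":0.6,"rx":0,"ry":0,"rz":0},
    {"x":-0.3,"y":0.95,"z":0.6,"rx":0,"ry":0,"rz":0},
    {"x":-0.3,"y":0.95,"z":0.6,"rx":0,"ry":0,"rz":0},
    {"x":-0.3,"y":0.95,"z":0.6,"rx":0,"ry":0,"rz":0},
    {"x":-0.3,"y":0.95,"z":0.6,"rx":0,"ry":0,"rz":0},
    {"x":0,"y":0,"z":0,"rx":0,"ry":0,"rz":0},
    {"x":0,"y":0,"z":0,"rx":0,"ry":0,"rz":0},
  ],
)

```text
clock: 5.82
tool_pos: [0.55, 0.2322, 0.2514]
orientation: [-180.0, -0.0, -171.1]
force: [0.2, -0.1, 0.3]
opening: 0.0877
gripper_force: 0.0
```

Run:
```python
from h import *
o=ctrl.get_obs();print(o['tool_pos'],o['orientation'],o['qvel'])
c=cal('wrist');im=cams.snapshot('wrist');cv2.imwrite('pics/w2.png',im);np.save('w2.npy',c,allow_pickle=True)
print(proj(c,(.515,.236,.074)))
cv2.imwrite('pics/w2b.png',cv2.resize(im[:300],(768,450),interpolation=cv2.INTER_CUBIC))
```

```text
[0.5500149  0.23218877 0.25135606] [-1.79975066e+02 -1.37549937e-02 -1.71108045e+02] [-0.765335   -1.00468577  0.04038104  0.05522152  0.02464655  0.00735927]
[265.38380084 148.51592157]
```

View pics/w2b.png

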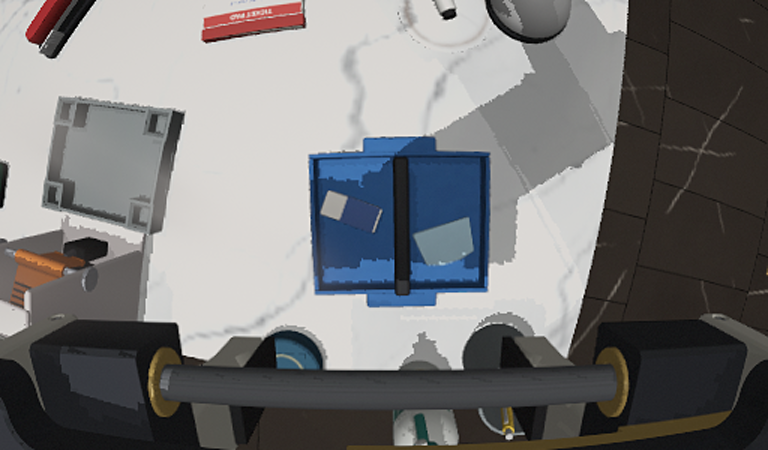

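The tray sits squarely below the gripper. Its bar is at column 402 over rows 157–280, and the rim corners are at (310,153), (489,153), (489,294) and (316,294). The dock is visible at the left with corners (60,97), (185,111), (152,233) and (42,205).

Run:
```python
from h import *
np.set_printoptions(precision=4,suppress=True)
W1=np.load('w1.npy',allow_pickle=True).item();W=np.load('w2.npy',allow_pickle=True).item();T=cal('top')
g=cv2.imread('pics/w2.png')
k=lambda p:(p[0]/1.5-.17,p[1]/1.5-.17)
# bar: dark mask in narrow box
v=cv2.cvtColor(g,cv2.COLOR_BGR2HSV)[...,2];m=(v<55).astype(np.uint8)*255
c=big(m,(255,100,282,200));print('bar rect',cv2.minAreaRect(c),cv2.boundingRect(c))
row=g[120:180:12,255:282].max(2);print(row)
print(g[98:112,268].max(1),g[180:200,268].max(1))
A,B=plane(W,*k((402,157)),.074),plane(W,*k((402,280)),.074)
print('bar',A,B,(A+B)/2,np.degrees(np.arctan2(*(B-A)[1::-1])),np.linalg.norm(B-A))
for (p2,p1,pt) in(((402,157),(596,236),(163,318)),((402,280),(588,322),(143,188))):
  print('  tri',tri([(W,*k(p2)),(W1,*k(p1))]),tri([(W,*k(p2)),(T,(pt[0]-1.5)/4+150,(pt[1]-1.5)/4+140)]))
C=np.array([plane(W,*k(p),.042) for p in((310,153),(489,153),(489,294),(316,294))]);print('rim',C,C.mean(0))
print('blue',plane(W,*cv2.minAreaRect(big(hsv(g,(100,120,40),(125,255,255)),(190,80,340,210)))[0],.042))
d2=[(152,233),(42,205),(60,97),(185,111)];d1=[(396,272),(279,247),(302,152),(420,180)]
X=np.array([tri([(W,*k(a)),(W1,*k(b))])[0] for a,b in zip(d2,d1)]);print('dock tri',X,X.mean(0))
X=np.array([plane(W,*k(a),.026) for a in d2]);e=X[0]+X[1]-X[2]-X[3];print('dock w2',X.mean(0),np.degrees(np.arctan2(e[1],e[0])))
```

```text
bar rect ((267.3800354003906, 149.99034118652344), (17.942018508911133, 92.26506042480469), 4.600095272064209) (255, 104, 19, 93)
[[108 109 109 109 108 110 111  32  22  34  36  35  34  33  34  30  24  45
   85  96  93  94 101 109 108 107 108]
 [106 106 105 106 108 108 109  58  18  29  36  35  34  34  34  31  25  42
   83  96  95  97 105 108 109 109 109]
 [108 106 108 107 107 108 109  57  21  24  34  32  33  32  33  32  23  37
   81  95  96  94  94  98 108 107 107]
 [107 107 106 105 105 105 107  85  16  22  32  32  30  33  31  32  24  29
   79  95  97 122 144 149 149 149 148]
 [104 104 104 105 106 105 106 111  13  22  31  32  32  30  32  29  22  24
   59  97  93  93  93  99 104 111 146]]
[155 102 101 100 107  89  39  24  34  36  35  36  35  36] [ 30  28  31  31  29  28  28  52  58  59  57  59  57  58  58  55  41 160
 172 168]
bar [0.4653 0.2309 0.074 ] [0.5582 0.2458 0.074 ] [0.5117 0.2383 0.074 ] 9.160383875954164 0.09407472805285019
  tri (array([0.4642, 0.2311, 0.0688]), [np.float64(0.8), np.float64(0.8)]) (array([0.4619, 0.2322, 0.0335]), [np.float64(1.2), np.float64(1.2)])
  tri (array([0.563 , 0.2456, 0.0741]), [np.float64(4.7), np.float64(4.7)]) (array([0.5695, 0.2498, 0.028 ]), [np.float64(1.5), np.float64(1.5)])
rim [[0.4708 0.1563 0.042 ]
 [0.4471 0.302  0.042 ]
 [0.5656 0.3248 0.042 ]
 [0.5888 0.1769 0.042 ]] [0.5181 0.24   0.042 ]
blue [0.5162 0.2387 0.042 ]
dock tri [[ 0.5574  0.005   0.0216]
 [ 0.5437 -0.1417  0.0286]
 [ 0.4269 -0.1287  0.0279]
 [ 0.4392  0.017   0.0008]] [ 0.4918 -0.0621  0.0197]
dock w2 [ 0.4927 -0.0594  0.026 ] -8.769659032174385
```

Call:
play_rows(
  motion=[
    {"x":0.245,"y":0.095,"z":1,"rx":0,"ry":0,"rz":0},
    {"x":0.245,"y":0.095,"z":1,"rx":0,"ry":0,"rz":0},
    {"x":0.245,"y":0.095,"z":1,"rx":0,"ry":0,"rz":0},
    {"x":0.245,"y":0.095,"z":1,"rx":0,"ry":0,"rz":0},
    {"x":0.24,"y":0.1,"z":1,"rx":0,"ry":0,"rz":0},
    {"x":0,"y":0,"z":1,"rx":0,"ry":0,"rz":0},
    {"x":0,"y":0,"z":0.9,"rx":0,"ry":0,"rz":0},
    {"x":0,"y":0,"z":0.7,"rx":0,"ry":0,"rz":0},
    {"x":0,"y":0,"z":0.4,"rx":0,"ry":0,"rz":0},
    {"x":0,"y":0,"z":0,"rx":0,"ry":0,"rz":0},
  ],
)

```text
clock: 7.12
tool_pos: [0.518, 0.2387, 0.0515]
orientation: [-180.0, -0.0, -171.2]
force: [-0.2, 0.4, -0.4]
opening: 0.0877
gripper_force: 0.0
```

Call:
play_rows(
  motion=[
    {"x":0,"y":0,"z":0,"rx":0,"ry":0,"rz":0},
    {"x":0,"y":0,"z":0,"rx":0,"ry":0,"rz":0},
    {"x":0,"y":0,"z":0,"rx":0,"ry":0,"rz":0},
    {"x":0,"y":0,"z":0,"rx":0,"ry":0,"rz":0},
    {"x":0,"y":0,"z":0,"rx":0,"ry":0,"rz":0},
    {"x":0,"y":0,"z":0,"rx":0,"ry":0,"rz":0},
  ],
  fingers=-1,
)

```text
clock: 7.88
tool_pos: [0.5179, 0.239, 0.0516]
orientation: [180.0, -0.0, -171.1]
force: [-0.4, -0.2, -0.6]
opening: 0.0328
gripper_force: 0.0
```

Call:
play_rows(
  motion=[
    {"x":0,"y":0,"z":0,"rx":0,"ry":0,"rz":0},
    {"x":0,"y":0,"z":0,"rx":0,"ry":0,"rz":0},
    {"x":0,"y":0,"z":0,"rx":0,"ry":0,"rz":0},
    {"x":0,"y":0,"z":0,"rx":0,"ry":0,"rz":0},
  ],
)

```text
clock: 8.38
tool_pos: [0.5179, 0.2389, 0.0515]
orientation: [-180.0, -0.0, -171.1]
force: [0.2, -1.1, 0.1]
opening: 0.0115
gripper_force: 30.0
```

Call:
play_rows(
  motion=[
    {"x":0,"y":0,"z":-0.4,"rx":0,"ry":0,"rz":0},
    {"x":0,"y":0,"z":-0.8,"rx":0,"ry":0,"rz":0},
    {"x":0.23,"y":-0.52,"z":-1,"rx":0,"ry":0,"rz":0.76},
    {"x":0.23,"y":-0.52,"z":-1,"rx":0,"ry":0,"rz":0.76},
    {"x":0.23,"y":-0.52,"z":-1,"rx":0,"ry":0,"rz":0.76},
    {"x":0.23,"y":-0.52,"z":-1,"rx":0,"ry":0,"rz":0.76},
    {"x":0.23,"y":-0.52,"z":-0.8,"rx":0,"ry":0,"rz":0.74},
    {"x":0,"y":0,"z":0,"rx":0,"ry":0,"rz":0},
    {"x":0,"y":0,"z":0,"rx":0,"ry":0,"rz":0},
    {"x":0,"y":0,"z":0,"rx":0,"ry":0,"rz":0},
  ],
)

```text
clock: 9.62
tool_pos: [0.4921, 0.1729, 0.2006]
orientation: [-179.9, -0.1, 173.8]
force: [0.6, 0.3, -3.2]
opening: 0.0116
gripper_force: 30.0
```

Run:
```python
from h import *
o=ctrl.get_obs();print(o['tool_pos'],o['orientation'],o['qvel'],o['force'])
c=cal('wrist');im=cams.snapshot('wrist');cv2.imwrite('pics/w3.png',im);np.save('w3.npy',c,allow_pickle=True)
cv2.imwrite('pics/w3b.png',cv2.resize(im[:300],(800,469),interpolation=cv2.INTER_CUBIC))
```

```text
[0.49210973 0.17293733 0.20060137] [-1.79940861e+02 -7.60477680e-02  1.73777906e+02] [ 0.01257385  0.20432313  0.10078897  0.10636016 -0.13200835 -0.1080846 ] [ 0.56261764  0.30249628 -3.21734683]
```

View pics/w3b.png

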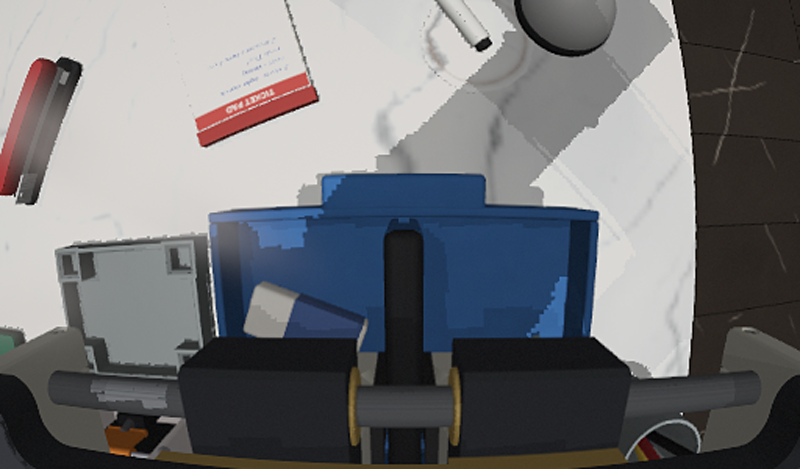

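The tray hangs level. Its ledge edge corners are at (323,175) and (485,175), the rim corners at (210,212) and (598,212), and the bar's near end is at about (403,230). The dock's front corners are at (57,248) and (207,236), with sockets near (71,264) and (180,257).

Run:
```python
from h import *
np.set_printoptions(precision=4,suppress=True)
W=np.load('w3.npy',allow_pickle=True).item();W2=np.load('w2.npy',allow_pickle=True).item();W1=np.load('w1.npy',allow_pickle=True).item()
s=1.5625;k=lambda p:((p[0]+.5)/s-.5,(p[1]+.5)/s-.5);k2=lambda p:((p[0]+.5)/1.5-.5,(p[1]+.5)/1.5-.5)
tp=np.array([.4921,.1729,.2006]);a=np.radians(-6.2);ex=np.array([np.cos(a),np.sin(a),0]);ey=np.array([-ex[1],ex[0],0])
def loc(p): return np.array([(p-tp)@ex,(p-tp)@ey])*1e3
for n,p,z in(('ledge',(323,175),.191),('ledge',(485,175),.191),('rim',(210,212),.191),('rim',(598,212),.191),('bar',(403,230),.223)): print(n,loc(plane(W,*k(p),z)))
for n,p in(('-x-y',(57,248)),('-x+y',(207,236)),('sock--',(70,264)),('sock-+',(180,258))): print(n,plane(W,*k(p),.026))
# sockets in w2 / w1: (60..): centres
for n,p,q in(('--',(70,107),(311,166)),('-+',(157,123),(406,190)),('+-',(54,193),(293,237)),('++',(140,219),(385,258))):
  print(n,plane(W2,*k2(p),.026),plane(W1,*k2(q),.026),tri([(W2,*k2(p)),(W1,*k2(q))]))
# zoomed dock crops
A=cv2.resize(cv2.imread('pics/w1.png')[92:190,176:290],None,fx=3.5,fy=3.5,interpolation=2)
B=cv2.resize(cv2.imread('pics/w2.png')[55:160,20:130],None,fx=3.5,fy=3.5,interpolation=2)
C=np.zeros((370,790,3),np.uint8);C[:A.shape[0],:A.shape[1]]=A;C[:B.shape[0],400:400+B.shape[1]]=B;cv2.imwrite('pics/dz.png',C)
```

```text
ledge [-72.1147 -27.659 ]
ledge [-72.0939  30.9299]
rim [-60.3318 -72.6166]
rim [-60.2889  75.8227]
bar [-54.5538   1.375 ]
-x-y [ 0.4255 -0.1293  0.026 ]
-x+y [0.4407 0.0284 0.026 ]
sock-- [ 0.4421 -0.1165  0.026 ]
sock-+ [0.4542 0.0014 0.026 ]
-- [ 0.4383 -0.1132  0.026 ] [ 0.4419 -0.1156  0.026 ] (array([ 0.4399, -0.1158,  0.0234]), [np.float64(1.9), np.float64(1.9)])
-+ [0.4542 0.0012 0.026 ] [0.4541 0.0008 0.026 ] (array([0.4541, 0.0008, 0.0253]), [np.float64(0.0), np.float64(0.0)])
+- [ 0.5292 -0.1254  0.026 ] [ 0.5303 -0.1262  0.026 ] (array([ 0.5299, -0.1263,  0.0252]), [np.float64(0.6), np.float64(0.6)])
++ [ 0.5467 -0.0076  0.026 ] [ 0.5393 -0.0111  0.026 ] (array([ 0.5441, -0.011 ,  0.0196]), [np.float64(3.6), np.float64(3.6)])
```

View pics/dz.png

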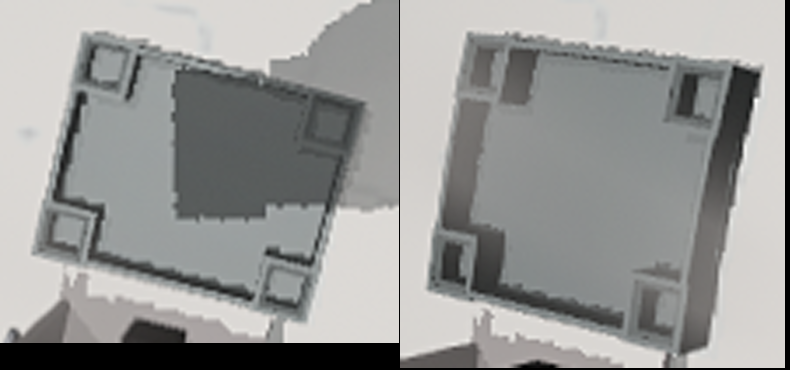

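The zoomed view gives clear dock features. In the left crop (w1) the socket centres are at (109,68), (332,123), (67,231) and (286,283). In the right crop (w2) they are at (487,70), (697,95), (455,262) and (658,307).

Run:
```python
from h import *
np.set_printoptions(precision=4,suppress=True)
W2=np.load('w2.npy',allow_pickle=True).item();W1=np.load('w1.npy',allow_pickle=True).item()
f=lambda p,x0,y0:((p[0]+.5)/3.5-.5+x0,(p[1]+.5)/3.5-.5+y0)
a=lambda p:f(p,176,92);b=lambda p:f((p[0]-400,p[1]),20,55)
S1=[(109,68),(332,123),(286,283),(67,231)];S2=[(487,70),(697,95),(658,307),(455,262)]
C1=[(85,33),(365,103),(305,320),(35,250)];C2=[(470,33),(728,67),(683,351),(430,290)]
def rep(n,X,L):
  X=np.array(X);d=X[2]+X[3]-X[0]-X[1];e=X[1]+X[2]-X[0]-X[3]
  print(n,X.mean(0),'yaw',np.degrees(np.arctan2(d[1],d[0])),np.degrees(np.arctan2(-e[0],e[1])),'size',np.linalg.norm(d)/2,np.linalg.norm(e)/2)
for n,P,Q in(('sock',S1,S2),('rim',C1,C2)):
  rep(n+' w1',[plane(W1,*a(p),.026) for p in P],0);rep(n+' w2',[plane(W2,*b(p),.026) for p in Q],0)
  rep(n+' tri',[tri([(W1,*a(p)),(W2,*b(q))])[0] for p,q in zip(P,Q)],0)
```

```text
sock w1 [ 0.492  -0.0629  0.026 ] yaw -6.932739272563987 -5.313257679550176 size 0.08699066221206288 0.11777404573621322
sock w2 [ 0.4926 -0.0624  0.026 ] yaw -6.106159809754138 -5.113007658767372 size 0.08779277409075993 0.11877268430126907
sock tri [ 0.4924 -0.0629  0.025 ] yaw -6.945330621544208 -5.309427343123687 size 0.08778780210339378 0.11792303836581602
rim w1 [ 0.4922 -0.0637  0.026 ] yaw -5.895712637249818 -6.011312074479914 size 0.11682498401545914 0.1475658299781048
rim w2 [ 0.493  -0.0635  0.026 ] yaw -4.812981178877602 -5.771520341208293 size 0.11772884338881524 0.14778288470787493
rim tri [ 0.4929 -0.0638  0.0254] yaw -5.776994893644056 -6.073845472539559 size 0.11781630278446913 0.14766716959346884
```

Call:
play_rows(
  motion=[
    {"x":0,"y":-0.5,"z":0,"rx":0,"ry":0,"rz":-0.07},
    {"x":0,"y":-0.95,"z":0,"rx":0,"ry":0,"rz":0},
    {"x":0,"y":-0.95,"z":0,"rx":0,"ry":0,"rz":0},
    {"x":-0.1,"y":-0.95,"z":0,"rx":0,"ry":0,"rz":0},
    {"x":-0.15,"y":-0.95,"z":0,"rx":0,"ry":0,"rz":0},
    {"x":-0.15,"y":-0.95,"z":0,"rx":0,"ry":0,"rz":0},
    {"x":-0.15,"y":-0.95,"z":0,"rx":0,"ry":0,"rz":0},
    {"x":-0.15,"y":-0.95,"z":0,"rx":0,"ry":0,"rz":0},
    {"x":-0.15,"y":-0.95,"z":0,"rx":0,"ry":0,"rz":0},
    {"x":-0.15,"y":-0.9,"z":0.2,"rx":0,"ry":0,"rz":0},
    {"x":0,"y":-0.36,"z":0.6,"rx":0,"ry":0,"rz":0},
    {"x":0,"y":0,"z":0.9,"rx":0,"ry":0,"rz":0},
    {"x":0,"y":0,"z":0.9,"rx":0,"ry":0,"rz":0},
    {"x":0,"y":0,"z":0.9,"rx":0,"ry":0,"rz":0},
    {"x":0,"y":0,"z":0.5,"rx":0,"ry":0,"rz":0},
    {"x":0,"y":0,"z":0.2,"rx":0,"ry":0,"rz":0},
    {"x":0,"y":0,"z":0,"rx":0,"ry":0,"rz":0},
  ],
)

```text
clock: 11.8
tool_pos: [0.493, -0.0625, 0.0967]
orientation: [-180.0, 0.0, 174.0]
force: [-0.6, -0.4, -2.6]
opening: 0.0112
gripper_force: 30.0
```

Call:
play_rows(
  motion=[
    {"x":0,"y":0,"z":0.35,"rx":0,"ry":0,"rz":0},
    {"x":0,"y":0,"z":0.3,"rx":0,"ry":0,"rz":0},
    {"x":0,"y":0,"z":0.15,"rx":0,"ry":0,"rz":0},
    {"x":0,"y":0,"z":0.12,"rx":0,"ry":0,"rz":0},
    {"x":0,"y":0,"z":0.1,"rx":0,"ry":0,"rz":0},
    {"x":0,"y":0,"z":0.08,"rx":0,"ry":0,"rz":0},
  ],
)

```text
clock: 12.55
tool_pos: [0.4929, -0.0627, 0.069]
orientation: [-180.0, -0.0, 174.0]
force: [0.2, -1.8, -1.3]
opening: 0.0122
gripper_force: 30.0
```

Call:
play_rows(
  motion=[
    {"x":0,"y":0,"z":0.08,"rx":0,"ry":0,"rz":0},
    {"x":0,"y":0,"z":0.06,"rx":0,"ry":0,"rz":0},
    {"x":0,"y":0,"z":0.05,"rx":0,"ry":0,"rz":0},
    {"x":0,"y":0,"z":0.04,"rx":0,"ry":0,"rz":0},
    {"x":0,"y":0,"z":0,"rx":0,"ry":0,"rz":0},
  ],
)

```text
clock: 13.18
tool_pos: [0.4929, -0.0629, 0.0636]
orientation: [-180.0, 0.0, 174.0]
force: [-0.9, -5.8, 1.1]
opening: 0.0118
gripper_force: 30.0
```

Call:
play_rows(
  motion=[
    {"x":0,"y":-0.04,"z":0,"rx":0,"ry":0,"rz":0},
    {"x":0,"y":-0.03,"z":0.02,"rx":0,"ry":0,"rz":0},
    {"x":0,"y":0,"z":0.02,"rx":0,"ry":0,"rz":0},
    {"x":0,"y":0,"z":0,"rx":0,"ry":0,"rz":0},
  ],
)

```text
clock: 13.68
tool_pos: [0.4933, -0.0636, 0.0634]
orientation: [180.0, 0.1, 174.1]
force: [-4.6, 3.5, 11.3]
opening: 0.012
gripper_force: 30.0
```

The tray has bottomed at the home height, with 11 N of reaction. I'll release and rise.

Call:
play_rows(
  motion=[
    {"x":0,"y":0,"z":-0.02,"rx":0,"ry":0,"rz":0},
    {"x":0,"y":0,"z":0,"rx":0,"ry":0,"rz":0},
    {"x":0,"y":0,"z":0,"rx":0,"ry":0,"rz":0},
    {"x":0,"y":0,"z":0,"rx":0,"ry":0,"rz":0},
    {"x":0,"y":0,"z":0,"rx":0,"ry":0,"rz":0},
    {"x":0,"y":0,"z":0,"rx":0,"ry":0,"rz":0},
  ],
  fingers=0.5,
)

```text
clock: 14.42
tool_pos: [0.4927, -0.0643, 0.0627]
orientation: [-180.0, -0.0, 174.0]
force: [0.7, 0.4, -0.5]
opening: 0.0638
gripper_force: 0.0
```

Call:
play_rows(
  motion=[
    {"x":0,"y":0,"z":-0.5,"rx":0,"ry":0,"rz":0},
    {"x":0,"y":0,"z":-1,"rx":0,"ry":0,"rz":0},
    {"x":0,"y":0,"z":-1,"rx":0,"ry":0,"rz":0},
    {"x":0,"y":0,"z":-1,"rx":0,"ry":0,"rz":0},
    {"x":0,"y":0,"z":-1,"rx":0,"ry":0,"rz":0},
    {"x":0,"y":0,"z":-1,"rx":0,"ry":0,"rz":0},
    {"x":0,"y":0,"z":-0.5,"rx":0,"ry":0,"rz":0},
    {"x":0,"y":0,"z":0,"rx":0,"ry":0,"rz":0},
  ],
)

```text
clock: 15.42
tool_pos: [0.4931, -0.0641, 0.2137]
orientation: [180.0, 0.1, 174.0]
force: [-0.7, -0.0, -0.4]
opening: 0.0657
gripper_force: 0.0
```

Call:
play_rows(
  motion=[
    {"x":0,"y":0,"z":0,"rx":0,"ry":-0.98,"rz":0},
    {"x":0,"y":0,"z":0,"rx":0,"ry":-0.98,"rz":0},
    {"x":0,"y":0,"z":0,"rx":0,"ry":-0.98,"rz":0},
    {"x":0,"y":0,"z":0,"rx":0,"ry":-0.98,"rz":0},
    {"x":0,"y":0,"z":0,"rx":0,"ry":-0.98,"rz":0},
    {"x":0,"y":0,"z":0,"rx":0,"ry":-0.98,"rz":0},
    {"x":0,"y":0,"z":0,"rx":0,"ry":-0.98,"rz":0},
    {"x":0,"y":0,"z":0,"rx":0,"ry":-0.98,"rz":0},
    {"x":0,"y":0,"z":0,"rx":0,"ry":-0.98,"rz":0},
    {"x":0,"y":0,"z":0,"rx":0,"ry":-0.98,"rz":0},
    {"x":0,"y":0,"z":0,"rx":0,"ry":-0.98,"rz":0},
    {"x":0,"y":0,"z":0,"rx":0,"ry":-0.98,"rz":0},
    {"x":0,"y":0,"z":0,"rx":0,"ry":-0.98,"rz":0},
    {"x":0,"y":0,"z":0,"rx":0,"ry":0,"rz":0},
    {"x":0,"y":0,"z":0,"rx":0,"ry":0,"rz":0},
  ],
  fingers=-1,
)

```text
clock: 17.3
tool_pos: [0.5244, -0.1005, 0.2985]
orientation: [176.0, 43.1, 173.6]
force: [0.5, -0.8, 0.5]
opening: 0.0002
gripper_force: 0.0
```

```bash
cat > dk.py <<'E'
from h import *
a=np.radians(-6.0);O=np.array([.4928,-.0632,0]);E=np.array([[np.cos(a),np.sin(a),0],[-np.sin(a),np.cos(a),0],[0,0,1]])
def st():
    o=ctrl.get_obs();RT=R.from_euler('xyz',o['orientation'],degrees=True).as_matrix();return o,RT
def go(x,y,z):
    o,RT=st();t=O+E.T@(np.array([x,y,z])/1e3);print('dock now',E@(o['tool_pos']-O)*1e3,'zdir',E@RT[:,2],'units',RT.T@(t-o['tool_pos'])/.025)
E
python3 - <<'E'
from dk import *
np.set_printoptions(precision=3,suppress=True)
go(44,0,184);go(122,0,124)
o,_=st();print(o['joint_pos'],o['opening'])
W=cal('wrist');g=cams.snapshot('wrist');cv2.imwrite('pics/w4.png',g)
m=hsv(g,(3,130,80),(18,255,255));c=big(m);print('orange',cv2.boundingRect(c),cv2.contourArea(c))
D=lambda p:O+E.T@(np.array(p)/1e3)
for n,p in(('pad',(121,0,115)),('padL',(121,28,115)),('padR',(121,-28,115)),('hood',(97,0,174)),('cheekL',(83,58,120)),('bar',(-54,0,86))):print(n,proj(W,D(p)))
T=cal('top');g=cams.snapshot('top');cv2.imwrite('pics/t4.png',g)
c=big(hsv(g,(100,120,40),(125,255,255)),(240,180,320,240));r=cv2.minAreaRect(c);print('tray top',r,plane(T,*r[0],.054))
E
```

```text
dock now [ 35.326 -33.81  298.452] zdir [ 0.682  0.065 -0.729] units [2.881 1.104 3.66 ]
dock now [ 35.326 -33.81  298.452] zdir [ 0.682  0.065 -0.729] units [2.241 0.856 7.536]
[   9.909  -18.989  -58.268   42.206  -10.707 -143.64 ] 0.0001702497363155732
orange (247, 76, 57, 58) 2488.0
pad [274.9  123.06]
padL [298.289 123.278]
padR [251.066 123.142]
hood [282.045 146.823]
cheekL [330.075 102.656]
bar [286.468 -32.722]
tray top ((269.0384521484375, 197.80767822265625), (22.46535873413086, 42.434566497802734), 56.30992889404297) [ 0.526 -0.031  0.054]
```

The tilt ran into joint 3's limit because the tool was too close to the base. I'll fit a small arm model to the recorded joint and pose pairs to see which tilt is reachable at the rocker.

```bash
cat > arm.py <<'E'
from dk import *
from scipy.optimize import least_squares
rx=lambda a:R.from_euler('x',a,degrees=True).as_matrix()
ry=lambda a:R.from_euler('y',a,degrees=True).as_matrix()
rz=lambda a:R.from_euler('z',a,degrees=True).as_matrix()
lo=np.array([-176,-82,-58.28,-173.8,-174.7,-.2]);lo[5]=-173.6;hi=np.array([176,121.7,71.7,95.5,-.11,173.6])
def fk(q,p):
    h,A,B,C,lat,L,r0=p
    M=rz(q[0]);x=M@np.array([r0,-lat,h]);M=M@ry(q[1]);x=x+M@np.array([0,0,A]);M=M@ry(-q[2])
    x=x+M@np.array([B,0,C]);M=M@rx(s4*q[3])@ry(-q[4])
    x=x+M@np.array([L,0,0]);return x,M@rx(s6*q[5])@F
s4=1;s6=-1;F=np.eye(3)
D=[([-55.629,20.591,.634,-.022,-70.134,-16.506],[.2069,-.6420,.2256],[179.907,-.006,-162.143]),
([20.477,1.258,-1.454,-.031,-87.437,-101.542],[.5123,-.0132,.4002],[180,-.152,-171.067])]
E
python3 - <<'E'
import arm;from arm import *
np.set_printoptions(precision=3,suppress=True)
o,RT=st();D.append((list(o['joint_pos']),o['tool_pos'],o['orientation']))
best=None
for a in(1,-1):
  for b in(1,-1):
    arm.s4,arm.s6=a,b;arm.F=np.eye(3)
    Fs=[fk(np.array(q),[0]*7)[1].T@R.from_euler('xyz',e,degrees=True).as_matrix() for q,_,e in D]
    er=[np.degrees(R.from_matrix(Fs[0].T@f).magnitude()) for f in Fs];print(a,b,er);print(Fs[0]) if max(er)<3 else 0
    if max(er)<3: best=(a,b,Fs[0])
if best:
  arm.s4,arm.s6,arm.F=best
  f=lambda p:np.r_[np.concatenate([fk(np.array(q),p)[0]-x for q,x,_ in D]),1e-3*(p[6]),1e-3*p[3]]
  s=least_squares(f,[.4,.57,.47,0,.19,.3,0]);print(s.x,s.fun)
E
```

```text
1 1 [np.float64(0.0), np.float64(170.05986201206622), np.float64(170.89743739143438)]
1 -1 [np.float64(0.0), np.float64(0.0720914751134508), np.float64(84.45028276565905)]
-1 1 [np.float64(0.0), np.float64(170.0720618257449), np.float64(105.7226432523891)]
-1 -1 [np.float64(0.0), np.float64(0.00043156674961476434), np.float64(0.0005284908540430708)]
[[ 0.  0.  1.]
 [-1.  0.  0.]
 [-0. -1.  0.]]
[ 0.284  0.587  0.333 -0.015  0.172  0.455  0.134] [ 0.017  0.011  0.026 -0.005  0.019 -0.014  0.005 -0.039 -0.012  0.
 -0.   ]
```

Call:
play_rows(
  motion=[
    {"x":0.08,"y":0.31,"z":0.6,"rx":0,"ry":0,"rz":0},
    {"x":0.08,"y":0.31,"z":0.6,"rx":0,"ry":0,"rz":0},
    {"x":0.08,"y":0.31,"z":0.6,"rx":0,"ry":0,"rz":0},
    {"x":0.08,"y":0.31,"z":0.6,"rx":0,"ry":0,"rz":0},
  ],
)

```text
clock: 17.9
tool_pos: [0.5668, -0.0777, 0.2722]
orientation: [175.0, 41.0, 173.9]
force: [-0.1, 0.9, 0.6]
opening: 0.0005
gripper_force: 0.0
```

```bash
cat >> arm.py <<'E'
s4=-1;s6=-1;F=np.array([[0,0,1],[-1,0,0],[0,-1,0.]])
D.append(([9.909,-18.989,-58.268,42.206,-10.707,-143.64],[.5244,-.1005,.2985],[176,43.1,173.6]))
def fk(q,p): # h,A,B,C,lat,L,r0,l4,l5,v5
    h,A,B,C,lat,L,r0,l4,l5=p
    M=rz(q[0]);x=M@np.array([r0,-lat,h]);M=M@ry(q[1]);x=x+M@np.array([0,0,A]);M=M@ry(-q[2])
    x=x+M@np.array([B,0,C]);M=M@rx(s4*q[3]);x=x+M@np.array([0,l4,0]);M=M@ry(-q[4])
    x=x+M@np.array([L,l5,0]);return x,M@rx(s6*q[5])@F
def fit():
    f=lambda p:np.r_[np.concatenate([fk(np.array(q),p)[0]-x for q,x,_ in D]),1e-2*(p-[.4,.57,.47,0,.1,.3,0,-.05,-.05])]
    return least_squares(f,[.4,.57,.47,0,.1,.3,0,-.05,-.05])
E
python3 - <<'E'
from arm import *
np.set_printoptions(precision=3,suppress=True)
o,RT=st();q=list(o['joint_pos']);print(q,o['tool_pos'],o['orientation'],o['qvel'])
D.append((q,o['tool_pos'],o['orientation']))
open('arm.py','a').write(f"D.append(({[round(v,3) for v in q]},{o['tool_pos'].round(4).tolist()},{o['orientation'].round(3).tolist()}))\n")
go(70,0,250);s=fit();print(s.x);print(s.fun)
E
```

```text
[np.float64(6.088674347674344), np.float64(-11.767780785476894), np.float64(-58.21547048112236), np.float64(52.27984530001252), np.float64(-3.845798965035996), np.float64(-151.38842732442163)] [ 0.567 -0.078  0.272] [175.013  41.041 173.907] [ -8.947  13.344   0.164  24.295  12.832 -18.412]
dock now [ 75.09   -6.71  272.243] zdir [ 0.654  0.086 -0.751] units [0.738 0.22  0.558]
[ 0.2    0.602  0.464 -0.     0.     0.378 -0.    -0.096 -0.096]
[-0.     0.    -0.     0.     0.     0.     0.    -0.    -0.    -0.
 -0.     0.    -0.002  0.    -0.    -0.    -0.001  0.001 -0.    -0.
 -0.   ]
```

The model now fits to under 2 mm. Next I'll solve the IK for the press poses at several tilts.

```bash
cat >> arm.py <<'E'
P=np.array([.2,.602,.464,0,0,.378,0,-.096,-.096])
def ik(x,y,z,t,q0,roll=0):
    t=np.radians(t);Z=np.array([np.sin(t),0,-np.cos(t)]);X=np.array([-np.cos(t),0,-np.sin(t)]);Y=np.cross(Z,X)
    Rt=E.T@np.c_[X,Y,Z]@rz(roll);T=O+E.T@(np.array([x,y,z])/1e3)
    def f(q):
        p,M=fk(q,P);return np.r_[p-T,.3*R.from_matrix(M.T@Rt).as_rotvec()]
    best=None
    for k in [q0,[10,-10,-50,0,-40,-90],[30,-10,-40,0,-60,-110],[20,10,-30,-40,-60,-60],[0,0,-50,60,-20,-150],[20,0,-40,-150,-60,90],[30,0,-50,-60,-60,-40]]:
        s=least_squares(f,np.clip(k,lo+.5,hi-.5),bounds=(lo,hi),x_scale=50)
        if best is None or s.cost<best.cost-1e-10:best=s
    return best.x,np.linalg.norm(best.fun[:3])*1e3,np.degrees(np.linalg.norm(best.fun[3:])/.3)
E
python3 - <<'E'
from arm import *
np.set_printoptions(precision=1,suppress=True)
q0=ctrl.get_obs()['joint_pos']
for roll in(0,180):
 for t in(30,36,40,45,51):
  for p in((122,0,121),(124,0,106),(70,0,170)):
   if roll and p[0]!=122: continue
   print(roll,t,p,*ik(*p,t,q0,roll))
E
```

```text
0 30 (122, 0, 121) [  -3.5    6.9  -56.4   79.5   -0.7 -171.8] 8.670981699531096 3.479622474887711
0 30 (124, 0, 106) [  -0.3    8.5  -55.4   70.1   -1.5 -165.2] 11.014127031727073 4.570406066391817
0 30 (70, 0, 170) [   9.2   -2.   -58.3   53.9   -8.8 -156.9] 2.037001256912149 0.7736764740370456
0 36 (122, 0, 121) [   7.4    6.9  -51.4   35.7   -2.  -137. ] 16.14291746290585 8.455171241132568
0 36 (124, 0, 106) [   9.6    9.9  -45.6    6.7   -0.7 -109.5] 13.747715025180769 9.090233788194283
0 36 (70, 0, 170) [   7.8   -2.9  -58.3   52.7   -6.5 -154.2] 13.622142517755647 5.336847507405779
0 40 (122, 0, 121) [  5.2   9.4 -35.7 -41.1  -0.1 -57.2] 18.678673717632314 8.98093152660828
0 40 (124, 0, 106) [  1.4  11.1 -32.6 -58.6  -0.1 -36.8] 18.35060788615739 8.053081832540617
0 40 (70, 0, 170) [   6.9   -3.6  -58.3   49.6   -4.2 -150.2] 20.535618768653695 8.361665804782739
0 45 (122, 0, 121) [ -5.1   8.9 -31.  -83.1  -0.1  -7.6] 12.885810527090083 5.138278582898312
0 45 (124, 0, 106) [ -5.4  10.3 -30.6 -84.3  -0.1  -6.1] 10.162091783641873 4.073909395371909
0 45 (70, 0, 170) [ -3.7   0.4 -36.4 -78.4  -0.1 -13.2] 23.150438139532348 8.408630960433724
0 51 (122, 0, 121) [ -6.1   7.8 -30.9 -86.8  -0.1  -3.2] 0.7190862250409309 0.2858508775382581
0 51 (124, 0, 106) [ -18.1   10.   -32.6 -107.5   -9.9   25.4] 3.368664523225385e-10 3.534389381951323e-11
0 51 (70, 0, 170) [ -5.7  -1.  -36.2 -85.4  -0.1  -4.7] 10.407029774628795 3.754799236370455
180 30 (122, 0, 121) [ -3.5   6.9 -56.4  79.5  -0.7   8.2] 8.671135449387453 3.47960848448747
180 36 (122, 0, 121) [  7.4   6.9 -51.4  35.7  -2.   43. ] 16.143963854010398 8.455098428883156
180 40 (122, 0, 121) [  5.2   9.4 -35.7 -41.1  -0.1 122.8] 18.6785204035603 8.980943172851111
180 45 (122, 0, 121) [ -5.1   8.9 -31.  -83.1  -0.1 172.4] 12.8858122011227 5.138278428821557
180 51 (122, 0, 121) [ -10.2    7.9  -31.   -93.8   -3.2 -173.6] 0.9907681901129028 0.39301309725729466
```

```bash
cat > search.py <<'E'
from arm import *
def frame(t,az,roll):
    t,az=np.radians([t,az]);Z=np.array([np.sin(t)*np.cos(az),np.sin(t)*np.sin(az),-np.cos(t)])
    Y=np.array([0,1,0])-Z*Z[1];Y/=np.linalg.norm(Y);return np.c_[np.cross(Y,Z),Y,Z]@rz(roll)
g=lambda x,y,z:np.stack(np.meshgrid(x,y,z),-1).reshape(-1,3).astype(float)
yy=np.linspace(-58,58,9)
H=np.r_[g(np.linspace(97,181,8),yy,[174,180]),g([124,150],yy,[200,237]),g(np.linspace(83,179,8),[-58,-51,51,58],np.linspace(20,178,8)),g([-54,0,54],[-6,6],[86]),g([72],[-30,30],[54])]
def clear(T,M): # min distance of hood points outside body / finger boxes
    q=(H-T)@M
    def sd(lo,hi): return np.max(np.maximum(lo-q,q-hi),1).min()
    return min(sd(np.array([-39,-96.5,-400]),np.array([39,96.5,-66])),sd(np.array([-9.5,-21,-66]),np.array([9.5,21,0])))
def ik2(T,M,starts):
    Rt=E.T@M;Tw=O+E.T@(T/1e3)
    f=lambda q:(lambda pm:np.r_[pm[0]-Tw,.3*R.from_matrix(pm[1].T@Rt).as_rotvec()])(fk(q,P))
    out=[]
    for k in starts:
        s=least_squares(f,np.clip(k,lo+1,hi-1),bounds=(lo,hi),x_scale=50,max_nfev=60)
        if s.cost<1e-7: out.append(s.x)
    return out
def tcp(c,M): return np.array(c)-9.5*M[:,0]*np.sign(-M[2,0])
E
cat > run.py <<'E'
from search import *
np.set_printoptions(precision=0,suppress=True)
S=[[6,-5,-55,52,-8,-151],[-10,10,-35,-95,-12,5]]
for t in(32,38,44,50,55):
 for az in(-30,-20,-10,0,10,20,30):
  for roll in(-20,0,20):
   M=frame(t,az,roll);T=[tcp((116,0,114),M),tcp((118,0,100),M)];c=[clear(x,M) for x in T]
   if min(c)<-4: continue
   a=ik2(T[0],M,S);b=ik2(T[1],M,S)
   if a and b: print(t,az,roll,'clear',np.round(c,1),a[0],b[0],len(a),len(b))
E
timeout 500 python3 run.py
```

```text
55 -10 -20 clear [-3. -2.] [ -31.   12.  -51. -155.  -29.  102.] [ -31.   15.  -52. -157.  -34.  105.] 1 1
55 10 20 clear [-3. -2.] [ -24.   10.  -33. -100.  -23.    3.] [ -27.   13.  -34. -105.  -26.    9.] 2 2
```

```bash
cat > run2.py <<'E'
from search import *
np.set_printoptions(precision=0,suppress=True)
S=[[6,-5,-55,52,-8,-151],[-10,10,-35,-95,-12,5]]
res=[]
for t in(34,40,45,50,54):
 for az in(-36,-24,-12,0,12,24,36):
  for roll in(-30,-15,0,15,30):
   M=frame(t,az,roll);T=[tcp((109,0,111),M),tcp((110,0,101),M)];c=[clear(x,M) for x in T]
   if min(c)<-5: continue
   a=ik2(T[0],M,S);b=ik2(T[1],M,S)
   res.append((min(c),t,az,roll,bool(a),bool(b)))
   if a and b: print(t,az,roll,'clear',np.round(c,1),a[0],b[0],len(a),len(b))
print([tuple(np.round(r,1)) for r in sorted(res)[-12:]])
E
timeout 560 python3 run2.py
```

```text
50 12 15 clear [-5.  1.] [-12.   8. -30. -78. -14. -24.] [-14.  10. -30. -82. -16. -17.] 2 2
50 12 30 clear [1. 2.] [-12.   8. -30. -78. -14. -38.] [-15.  10. -30. -83. -16. -32.] 2 2
54 -12 -30 clear [5. 3.] [ -30.   12.  -53. -160.  -30.  117.] [ -31.   14.  -54. -161.  -33.  119.] 1 1
54 -12 -15 clear [-1.  3.] [ -31.   12.  -53. -159.  -30.  101.] [ -31.   14.  -54. -161.  -33.  103.] 1 1
54 -12 0 clear [-4. -3.] [ -31.   12.  -52. -158.  -29.   86.] [ -31.   14.  -54. -160.  -32.   88.] 1 1
54 0 -30 clear [ 6. -1.] [ -26.    9.  -38. -121.  -19.   74.] [ -28.   11.  -40. -125.  -22.   81.] 2 2
54 0 -15 clear [ 6. -1.] [ -26.    9.  -38. -120.  -19.   58.] [ -28.   11.  -40. -124.  -22.   65.] 2 2
54 0 0 clear [ 6. -1.] [ -26.    9.  -38. -119.  -18.   42.] [ -28.   11.  -39. -123.  -22.   49.] 2 2
54 0 15 clear [ 6. -1.] [ -26.    9.  -38. -119.  -18.   27.] [ -28.   11.  -39. -123.  -22.   34.] 2 2
54 0 30 clear [ 6. -1.] [ -26.    9.  -38. -118.  -19.   12.] [ -29.   11.  -39. -123.  -22.   18.] 2 2
54 12 0 clear [-4. -3.] [-23.  10. -32. -95. -23.  17.] [-25.  11. -33. -99. -
[... 792 characters left out ...]
), np.float64(0.0), np.float64(1.0), np.float64(1.0)), (np.float64(-1.1), np.float64(54.0), np.float64(0.0), np.float64(15.0), np.float64(1.0), np.float64(1.0)), (np.float64(-1.1), np.float64(54.0), np.float64(0.0), np.float64(30.0), np.float64(1.0), np.float64(1.0)), (np.float64(1.0), np.float64(50.0), np.float64(-12.0), np.float64(-30.0), np.float64(0.0), np.float64(0.0)), (np.float64(1.0), np.float64(50.0), np.float64(12.0), np.float64(30.0), np.float64(1.0), np.float64(1.0)), (np.float64(2.9), np.float64(54.0), np.float64(-12.0), np.float64(-30.0), np.float64(1.0), np.float64(1.0)), (np.float64(2.9), np.float64(54.0), np.float64(12.0), np.float64(30.0), np.float64(1.0), np.float64(1.0))]
```

```bash
cat > run3.py <<'E'
from search import *
np.set_printoptions(precision=1,suppress=True)
for t in(54,57,60,63,66):
  for lev in(20,25,30):
   M=frame(t,0,0);c0=np.array([91+.94*lev-1.4,0,100+.343*lev+3.8]);T0=tcp(c0,M)
   cl=[clear(T0+k,M) for k in (np.zeros(3),np.array([1,0,104-c0[2]]),np.array([1,0,98-c0[2]]),-40*M[:,2],-80*M[:,2])]
   a=ik2(T0,M,[[-26,9,-38,-119,-18,42]]);b=ik2(T0-90*M[:,2],M,[[-26,9,-38,-119,-18,42]])
   print(t,lev,T0,np.array(cl),a,b)
E
python3 run3.py
```

```text
54 20 [114.    0.  118.3] [ 5.9  1.1  0.7 25.5 30. ] [array([ -26. ,    9.2,  -37.8, -119.3,  -18.5,   42.7])] []
54 25 [118.7   0.  120.1] [ 3.1 -2.7 -2.1 21.4 27.2] [array([ -25.3,    9.3,  -37. , -118.5,  -17.7,   41.3])] []
54 30 [123.4   0.  121.8] [ 0.3 -6.5 -4.8 17.2 24.4] [array([ -24.5,    9.3,  -36.2, -117.7,  -16.9,   39.9])] []
57 20 [113.6   0.  118.6] [ 8.   3.6  4.2 27.9 30. ] [array([ -32.3,   11.6,  -43. , -128.6,  -28.4,   57.4])] [array([ -20.1,   -4.5,  -41. , -102.7,  -12.1,   20.8])]
57 25 [118.3   0.  120.3] [ 5.  -0.4  1.7 23.9 29.7] [array([ -31.8,   11.6,  -42.2, -128.4,  -27.7,   56.6])] [array([ -19.2,   -4.3,  -40.4, -102. ,  -11.3,   19.5])]
57 30 [123.    0.  122.1] [ 2.  -4.3 -0.9 19.9 26.7] [array([ -31.2,   11.6,  -41.5, -128.1,  -27. ,   55.7])] [array([ -18.3,   -4.1,  -39.7, -101.2,  -10.5,   18.1])]
60 20 [113.1   0.  118.9] [10.3  6.1  7.6 30.  30. ] [array([ -36.4,   14.7,  -47.2, -134. ,  -37.6,   67. ])] [array([ -32.7,   -2.1,  -46.5, -115.3,  -25.5,   41.7])]
60 25 [117.8   0.  120.6] [ 7.1  2.1  5.2 26.3 30. ] [array([ -35.9,   14.6,  -46.
[... 569 characters left out ...]
122. ,  -36.3,   55. ])]
63 30 [122.1   0.  122.6] [ 6.   1.2  6.5 24.9 30. ] [array([ -38.4,   18. ,  -49.5, -137.5,  -45. ,   73.1])] [array([ -39.6,    1.9,  -50.5, -122.2,  -35.6,   54.5])]
66 20 [112.3   0.  119.3] [15.4 11.8 13.8 30.  32.2] [array([ -42. ,   23.2,  -53.8, -139.5,  -55.8,   80.8])] [array([ -47.9,    8.2,  -56.6, -126. ,  -48.9,   67.9])]
66 25 [117.    0.  121.1] [11.8  7.5 11.9 30.  30. ] [array([ -41.4,   22.8,  -53.2, -139.6,  -54.9,   80.1])] [array([ -47. ,    7.9,  -56. , -126.3,  -48.1,   67.2])]
66 30 [121.7   0.  122.8] [ 8.2  4.5  9.9 27.3 30. ] [array([ -40.8,   22.3,  -52.5, -139.8,  -53.9,   79.4])] [array([ -46.2,    7.7,  -55.4, -126.6,  -47.3,   66.5])]
```

```bash
cat > run4.py <<'E'
from search import *
np.set_printoptions(precision=2,suppress=True)
W0=dict(n='wrist',f=192/np.tan(np.radians(65.70647/2)),cx=258.4626,cy=195.7588,position=np.array([.14318,-.6616,.38456]),R=R.from_euler('xyz',[-14.689,-.0938,107.866],degrees=True).as_matrix())
T=cal('top')
for u in((489,272),(492,285)): print('monitor R corner',tri([(W0,257,131),(T,*u)]))
def links(q):
    M=rz(q[0]);a=M@[0,0,.2];M=M@ry(q[1]);e=a+M@[0,0,.602];M=M@ry(-q[2]);w=e+M@[.464,0,0];M=M@rx(-q[3]);w2=w+M@[0,-.192,0];return e,w,w2
def step(q,Tw,Rt):
    f=lambda q:(lambda pm:np.r_[pm[0]-Tw,.3*R.from_matrix(pm[1].T@Rt).as_rotvec()])(fk(q,P))
    s=least_squares(f,np.clip(q,lo+.01,hi-.01),bounds=(lo,hi),x_scale=50,max_nfev=40);return s.x,s.cost
def sim(q,wps,verbose=0):
    p,M=fk(q,P);ok=True;worst=0;m5=-180;rows=[]
    for pos,Mt in wps:
        Tw=O+E.T@(np.array(pos)/1e3) if pos is not None else p; Rt=E.T@Mt if Mt is not None else M
        rv=R.from_matrix(M.T@Rt).as_rotvec();d=M.T@(Tw-p)
        n=max(int(np.ceil(max(np.abs(np.degrees(rv)).max()/3.9,np.abs(d).max()/.0245))),1)
        rows.append((n,d/.025/n,np.degrees(rv)/4/n))
        for i in range(1,n+1):
            q2,c=step(q,p+(Tw-p)*i/n,M@R.from_rotvec(rv*i/n).as_matrix())
            worst=max(worst,np.abs(q2-q).max());q=q2
            if c>1e-6: return None
        m5=max(m5,q[4])
        if verbose: print('q',q,'wrist',*links(q)[1:])
        p,M=Tw,Rt
    return q,worst,m5,rows
E
cat > run5.py <<'E'
from run4 import *
import itertools
q0=ctrl.get_obs()['joint_pos']
F=frame(61,0,0);c0=np.array([91+.94*24-1.4,0,100+.343*24+3.8]);T0=tcp(c0,F);H=T0-90*F[:,2]
print('T0',T0,'H',H)
out=[]
for t,az,ro,h in itertools.product((15,35),(40,90),(0,40),((60,0,230),)):
    A=frame(t,az,ro);r=sim(q0,[(None,A),(h,None),(None,F),(H,None),(T0,None)])
    if r: out.append((r[1],t,az,ro,h,r[2]))
for o in sorted(out)[:8]: print(o)
E
timeout 500 python3 run5.py
```

```text
monitor R corner (array([ 0.22, -0.68,  0.11]), [np.float64(67.6), np.float64(67.6)])
monitor R corner (array([ 0.2 , -0.68,  0.13]), [np.float64(50.1), np.float64(50.1)])
T0 [116.77   0.   120.34] H [ 38.05   0.   163.97]
```

```bash
cat > run6.py <<'E'
from run4 import *
np.set_printoptions(precision=1,suppress=True)
q0=ctrl.get_obs()['joint_pos']
F=frame(61,0,0);T0=np.array([116.8,0,120.3]);H=T0-90*F[:,2]
for t,az in((0,0),(15,90),(30,90)):
    r=sim(q0,[(None,frame(t,az,0))]);print('leg1',t,az,r and (r[0],r[1]))
qf=ik2(T0,F,[[-37,15,-47,-134,-38,67]])[0]
r=sim(qf,[(H,None)]);print('H',r[0],r[1]);qh=r[0]
for pos in((38,0,220),(60,0,220),(80,0,190),(100,0,260),(80,-60,220),(80,60,220)):
  for t,az in((50,0),(50,30),(40,50),(30,80)):
    r=sim(qh,[(pos,frame(t,az,0))]); 
    if r: 
        s=sim(r[0],[(None,frame(0,0,0))]);print(pos,t,az,r[0],r[1],'down',s and (s[0],s[1]))
E
timeout 560 python3 run6.py
```

```text
monitor R corner (array([ 0.22, -0.68,  0.11]), [np.float64(67.6), np.float64(67.6)])
monitor R corner (array([ 0.2 , -0.68,  0.13]), [np.float64(50.1), np.float64(50.1)])
leg1 0 0 (array([  11.8,    9.3,   -8.5,    0. ,  -72.1, -107.8]), np.float64(22.30767929826942))
leg1 15 90 (array([  1. ,  10.8,  -2.1, -15.4, -75.8, -93.4]), np.float64(27.992095003923506))
leg1 30 90 (array([-10.1,  14.2,   3.3, -30.2, -82.6, -81. ]), np.float64(33.793689658790086))
H [ -35.2   -0.9  -47.8 -117.9  -28.9   46.3] 7.513881865780739
(38, 0, 220) 50 30 [-15.   -4.9 -29.5 -55.2 -36.  -33.6] 27.749574893571037 down (array([  13.8,    7.6,  -17.7,    0. ,  -64.6, -109.8]), np.float64(14.729973803952973))
(60, 0, 220) 50 30 [-14.4  -2.8 -27.6 -55.2 -35.4 -33.8] 27.433765796084224 down (array([  13. ,    9.7,  -15.2,    0. ,  -65.1, -109. ]), np.float64(14.215378425531192))
(80, 0, 190) 50 30 [-16.3   2.  -26.6 -60.2 -34.8 -26.7] 22.2585553000044 down (array([  12.3,   12.9,  -15.2,    0. ,  -61.9, -108.3]), np.float64(14.3724442753593))
(100, 0, 260) 50 30 [-10.9  -2.4 -23.  -49.  -35.5 -43.1] 45.94331200463796 down (array([  11.7,   12.1,   -6.8,    0. ,  -71.1, -107.7]), np.float64(12.590467899170342))
(80, -60, 220) 50 30 [-24.    2.  -22.5 -56.8 -42.8 -26.6] 26.500566840536546 down (array([   6.2,   12. ,  -12.2,    0. ,  -65.7, -102.2]), np.float64(11.136672802136644))
(80, -60, 220) 40 50 [-21.    8.1 -12.5 -43.2 -58.4 -47.6] 48.270264999533445 down (array([   6.2,   12. ,  -12.2,   -0. ,  -65.7, -102.2]), np.float64(8.3964579255533))
```

```bash
cat > run7.py <<'E'
from run4 import *
np.set_printoptions(precision=2,suppress=True)
q0=ctrl.get_obs()['joint_pos']
F=frame(61,0,0);T0=np.array([116.8,0,120.3]);H=T0-90*F[:,2];A=frame(50,30,0);Dn=frame(0,0,0)
for w in([(None,Dn),(None,A),(H,None),(None,F),(T0,None)],[(None,Dn),(H+[0,0,56],None),(None,A),(H,None),(None,F),(T0,None)],[(None,A),(H,None),(None,F),(T0,None)]):
    r=sim(q0,w,1);print(r and r[1:3]);
    if r:
        for x in r[3]:print(x)
E
timeout 560 python3 run7.py
```

```text
monitor R corner (array([ 0.22, -0.68,  0.11]), [np.float64(67.6), np.float64(67.6)])
monitor R corner (array([ 0.2 , -0.68,  0.13]), [np.float64(50.1), np.float64(50.1)])
q [  11.79    9.33   -8.54    0.    -72.13 -107.79] wrist [0.53 0.11 0.65] [ 0.57 -0.08  0.65]
q [-11.78  -5.55 -24.2  -47.51 -37.4  -44.57] wrist [ 0.37 -0.08  0.65] [ 0.3  -0.2   0.52]
q [-20.26   1.37 -30.92 -64.92 -36.17 -18.4 ] wrist [ 0.38 -0.14  0.55] [ 0.27 -0.18  0.41]
q [ -35.23   -0.9   -47.79 -117.89  -28.89   46.33] wrist [ 0.25 -0.18  0.46] [ 0.2  -0.03  0.35]
q [ -37.11   15.76  -47.93 -135.29  -39.96   69.11] wrist [ 0.29 -0.22  0.36] [ 0.28 -0.04  0.3 ]
(np.float64(22.30767929826942), np.float64(-28.89240269720321))
(11, array([0., 0., 0.]), array([0.11, 0.93, 0.04]))
(12, array([0., 0., 0.]), array([-0.44, -0.94, -0.19]))
(5, array([ 0.84, -0.1 ,  0.39]), array([0., 0., 0.]))
(6, array([0., 0., 0.]), array([ 0.93, -0.62, -0.12]))
(4, array([0. , 0. , 0.9]), array([0., 0., 0.]))
q [  11.79    9.33   -8.54    0.    -72.13 -107.79] wrist [0.53 0.11 0.65] [ 0.57 -0.08  0.65]
q [  13.82    7.63  -17.73
[... 792 characters left out ...]
ay([0. , 0. , 0.9]), array([0., 0., 0.]))
q [-11.78  -5.55 -24.2  -47.51 -37.4  -44.57] wrist [ 0.37 -0.08  0.65] [ 0.3  -0.2   0.52]
q [-20.26   1.37 -30.92 -64.92 -36.17 -18.4 ] wrist [ 0.38 -0.14  0.55] [ 0.27 -0.18  0.41]
q [ -35.23   -0.9   -47.79 -117.89  -28.89   46.33] wrist [ 0.25 -0.18  0.46] [ 0.2  -0.03  0.35]
q [ -37.11   15.76  -47.93 -135.29  -39.96   69.11] wrist [ 0.29 -0.22  0.36] [ 0.28 -0.04  0.3 ]
(np.float64(28.270104339070542), np.float64(-28.89240269785354))
(5, array([0., 0., 0.]), array([-0.88, -0.24, -0.06]))
(5, array([ 0.84, -0.1 ,  0.39]), array([0., 0., 0.]))
(6, array([0., 0., 0.]), array([ 0.93, -0.62, -0.12]))
(4, array([0. , 0. , 0.9]), array([0., 0., 0.]))
```

Call:
play_rows(
  motion=[
    {"x":0,"y":0,"z":0,"rx":-0.29,"ry":-0.08,"rz":-0.02},
    {"x":0,"y":0,"z":0,"rx":-0.29,"ry":-0.08,"rz":-0.02},
    {"x":0,"y":0,"z":0,"rx":-0.29,"ry":-0.08,"rz":-0.02},
    {"x":0,"y":0,"z":0,"rx":-0.29,"ry":-0.08,"rz":-0.02},
    {"x":0,"y":0,"z":0,"rx":-0.29,"ry":-0.08,"rz":-0.02},
    {"x":0,"y":0,"z":0,"rx":-0.29,"ry":-0.08,"rz":-0.02},
    {"x":0,"y":0,"z":0,"rx":-0.29,"ry":-0.08,"rz":-0.02},
    {"x":0,"y":0,"z":0,"rx":-0.29,"ry":-0.08,"rz":-0.02},
    {"x":0,"y":0,"z":0,"rx":-0.29,"ry":-0.08,"rz":-0.02},
    {"x":0,"y":0,"z":0,"rx":-0.29,"ry":-0.08,"rz":-0.02},
    {"x":0,"y":0,"z":0,"rx":-0.29,"ry":-0.08,"rz":-0.02},
    {"x":0,"y":0,"z":0,"rx":-0.29,"ry":-0.08,"rz":-0.02},
    {"x":0,"y":0,"z":0,"rx":-0.29,"ry":-0.08,"rz":-0.02},
    {"x":0,"y":0,"z":0,"rx":-0.29,"ry":-0.08,"rz":-0.02},
    {"x":0,"y":0,"z":0,"rx":-0.29,"ry":-0.08,"rz":-0.02},
    {"x":0,"y":0,"z":0,"rx":0,"ry":0,"rz":0},
  ],
)

```text
clock: 19.9
tool_pos: [0.5664, -0.0801, 0.2721]
orientation: [157.7, 45.9, 173.8]
force: [0.1, 0.0, 0.5]
opening: 0.0007
gripper_force: 0.0
```

```bash
cat > run8.py <<'E'
from run4 import *
np.set_printoptions(precision=2,suppress=True)
o=ctrl.get_obs();q0=o['joint_pos'];print(q0,o['tool_pos'],'fkerr mm',(fk(q0,P)[0]-o['tool_pos'])*1e3)
S=cal('scene');print('purple',tri([(T,354,309),(S,474,177)]),tri([(T,358,339),(S,474,213)]))
F=frame(61,0,0);T0=np.array([116.8,0,120.3]);H=T0-90*F[:,2];A=frame(50,30,0)
for w in([(None,A),(H,None),(None,F),(T0,None)],):
    r=sim(q0,w,1);print(r and r[1:3])
    if r:
        for x in r[3]:print(x)
E
python3 run8.py
```

```text
monitor R corner (array([ 0.22, -0.68,  0.11]), [np.float64(67.6), np.float64(67.6)])
monitor R corner (array([ 0.2 , -0.68,  0.13]), [np.float64(50.1), np.float64(50.1)])
[-11.75  -5.67 -24.38 -47.25 -37.01 -44.9 ] [ 0.57 -0.08  0.27] fkerr mm [ 0.23 -0.2   1.36]
purple (array([ 0.15, -0.27,  0.21]), [np.float64(49.8), np.float64(49.8)]) (array([ 0.09, -0.29,  0.12]), [np.float64(6.2), np.float64(6.2)])
q [-12.31  -5.43 -24.05 -47.75 -37.79 -44.05] wrist [ 0.37 -0.08  0.65] [ 0.3  -0.2   0.52]
q [-20.26   1.37 -30.92 -64.92 -36.17 -18.4 ] wrist [ 0.38 -0.14  0.55] [ 0.27 -0.18  0.41]
q [ -35.23   -0.9   -47.79 -117.89  -28.89   46.33] wrist [ 0.25 -0.18  0.46] [ 0.2  -0.03  0.35]
q [ -37.11   15.76  -47.93 -135.29  -39.96   69.11] wrist [ 0.29 -0.22  0.36] [ 0.28 -0.04  0.3 ]
(np.float64(19.90885126078885), np.float64(-28.89240269634704))
(1, array([0., 0., 0.]), array([-0.09,  0.02, -0.03]))
(5, array([ 0.84, -0.08,  0.39]), array([0., 0., 0.]))
(6, array([0., 0., 0.]), array([ 0.93, -0.62, -0.12]))
(4, array([0. , 0. , 0.9]), array([0., 0., 0.]))
```

Call:
play_rows(
  motion=[
    {"x":0.84,"y":-0.08,"z":0.39,"rx":-0.09,"ry":0,"rz":-0.03},
    {"x":0.84,"y":-0.08,"z":0.39,"rx":0,"ry":0,"rz":0},
    {"x":0.84,"y":-0.08,"z":0.39,"rx":0,"ry":0,"rz":0},
    {"x":0.84,"y":-0.08,"z":0.39,"rx":0,"ry":0,"rz":0},
    {"x":0.84,"y":-0.08,"z":0.39,"rx":0,"ry":0,"rz":0},
    {"x":0,"y":0,"z":0,"rx":0.465,"ry":-0.31,"rz":-0.06},
    {"x":0,"y":0,"z":0,"rx":0.465,"ry":-0.31,"rz":-0.06},
    {"x":0,"y":0,"z":0,"rx":0.465,"ry":-0.31,"rz":-0.06},
    {"x":0,"y":0,"z":0,"rx":0.465,"ry":-0.31,"rz":-0.06},
    {"x":0,"y":0,"z":0,"rx":0.465,"ry":-0.31,"rz":-0.06},
    {"x":0,"y":0,"z":0,"rx":0.465,"ry":-0.31,"rz":-0.06},
    {"x":0,"y":0,"z":0,"rx":0.465,"ry":-0.31,"rz":-0.06},
    {"x":0,"y":0,"z":0,"rx":0.465,"ry":-0.31,"rz":-0.06},
    {"x":0,"y":0,"z":0,"rx":0.465,"ry":-0.31,"rz":-0.06},
    {"x":0,"y":0,"z":0,"rx":0.465,"ry":-0.31,"rz":-0.06},
    {"x":0,"y":0,"z":0,"rx":0.465,"ry":-0.31,"rz":-0.06},
    {"x":0,"y":0,"z":0,"rx":0.465,"ry":-0.31,"rz":-0.06},
    {"x":0,"y":0,"z":0,"rx":0,"ry":0,"rz":0},
  ],
)

```text
clock: 22.15
tool_pos: [0.5279, -0.0653, 0.1618]
orientation: [179.4, 60.9, 173.5]
force: [-0.9, -0.9, 0.1]
opening: 0.0003
gripper_force: 0.0
```

```bash
cat > run9.py <<'E'
from run4 import *
np.set_printoptions(precision=2,suppress=True)
o,RT=st();q0=o['joint_pos'];print(q0)
F=frame(61,0,0);T0=np.array([116.8,0,120.3])
print('dock',E@(o['tool_pos']-O)*1e3,'zdir',E@RT[:,2],'ydir',E@RT[:,1],'rot err units',np.degrees(R.from_matrix(RT.T@E.T@F).as_rotvec())/4)
go(*(T0-12*F[:,2]));go(*T0)
W=cal('wrist');g=cams.snapshot('wrist');cv2.imwrite('pics/w5.png',g)
D=lambda p:O+E.T@(np.array(p)/1e3)
c=big(hsv(g,(3,130,80),(18,255,255)));print('orange',cv2.boundingRect(c),cv2.contourArea(c))
h,v=np.array([91+45.1-1.4,0,100+16.5+3.8]),28
for p in((121,28,115),(121,-28,115),(134.7,28,120.3),(134.7,-28,120.3),(97,0,174),(97,58,174),(97,-58,174)):print(p,proj(W,D(p)))
E
python3 run9.py|tail -n +3
```

```text
[ -35.25   -1.05  -48.03 -117.64  -29.01   45.91]
dock [ 35.17   1.58 161.81] zdir [ 0.87  0.   -0.49] ydir [-0.    1.    0.01] rot err units [ 0.04 -0.02 -0.06]
dock now [ 35.17   1.58 161.81] zdir [ 0.87  0.   -0.49] units [-0.13 -0.07  3.18]
dock now [ 35.17   1.58 161.81] zdir [ 0.87  0.   -0.49] units [-0.14 -0.07  3.66]
orange (213, 124, 80, 82) 4353.5
(121, 28, 115) [285.93 196.49]
(121, -28, 115) [223.21 196.8 ]
(134.7, 28, 120.3) [284.76 205.61]
(134.7, -28, 120.3) [224.76 205.89]
(97, 0, 174) [254.37 262.81]
(97, 58, 174) [327.89 261.22]
(97, -58, 174) [181.3 261.7]
```

Call:
play_rows(
  motion=[
    {"x":-0.07,"y":-0.04,"z":0.7,"rx":0,"ry":0,"rz":0},
    {"x":-0.06,"y":-0.03,"z":0.8,"rx":0,"ry":0,"rz":0},
    {"x":0,"y":0,"z":0.7,"rx":0,"ry":0,"rz":0},
    {"x":0,"y":0,"z":0.6,"rx":0,"ry":0,"rz":0},
    {"x":0,"y":0,"z":0.38,"rx":0,"ry":0,"rz":0},
    {"x":0,"y":0,"z":0,"rx":0,"ry":0,"rz":0},
  ],
)

```text
clock: 22.95
tool_pos: [0.6004, -0.0737, 0.1278]
orientation: [179.5, 61.1, 173.8]
force: [-0.2, -0.7, -0.4]
opening: 0.0004
gripper_force: 0.0
```

Call:
play_rows(
  motion=[
    {"x":0,"y":0,"z":0.4,"rx":0,"ry":0,"rz":0},
    {"x":0.1,"y":0,"z":0.06,"rx":0,"ry":0,"rz":0},
    {"x":0.1,"y":0,"z":0.06,"rx":0,"ry":0,"rz":0},
    {"x":0,"y":0,"z":0,"rx":0,"ry":0,"rz":0},
  ],
)

```text
clock: 23.45
tool_pos: [0.6099, -0.0755, 0.1188]
orientation: [179.6, 61.3, 173.8]
force: [1.2, 1.2, 4.9]
opening: 0.0008
gripper_force: 2.2
```

Call:
play_rows(
  motion=[
    {"x":0.1,"y":0,"z":0.06,"rx":0,"ry":0,"rz":0},
    {"x":0.1,"y":0,"z":0.06,"rx":0,"ry":0,"rz":0},
    {"x":0.1,"y":0,"z":0.06,"rx":0,"ry":0,"rz":0},
    {"x":0,"y":0,"z":0,"rx":0,"ry":0,"rz":0},
  ],
)

```text
clock: 23.95
tool_pos: [0.6087, -0.0749, 0.1079]
orientation: [179.6, 61.1, 173.7]
force: [0.9, 0.1, -1.0]
opening: 0.0003
gripper_force: 0.0
```

Call:
play_rows(
  motion=[
    {"x":0.06,"y":0,"z":0.03,"rx":0,"ry":0,"rz":0},
    {"x":0,"y":0,"z":-0.4,"rx":0,"ry":0,"rz":0},
    {"x":0,"y":0,"z":-0.8,"rx":0,"ry":0,"rz":0},
    {"x":0,"y":0,"z":-0.8,"rx":0,"ry":0,"rz":0},
    {"x":0,"y":0,"z":-0.8,"rx":0,"ry":0,"rz":0},
    {"x":0,"y":0,"z":-0.8,"rx":0,"ry":0,"rz":0},
    {"x":0,"y":0,"z":-0.4,"rx":0,"ry":0,"rz":0},
    {"x":0,"y":0,"z":0,"rx":0,"ry":0,"rz":0},
  ],
)

```text
clock: 24.95
tool_pos: [0.5218, -0.0661, 0.1569]
orientation: [179.9, 61.3, 174.1]
force: [0.9, 0.0, 0.7]
opening: 0.0004
gripper_force: 0.0
```

```bash
cat > run10.py <<'E'
from dk import *
np.set_printoptions(precision=2,suppress=True)
o,RT=st();print('dock',E@(o['tool_pos']-O)*1e3,o['force'])
W=cal('wrist');g=cams.snapshot('wrist');cv2.imwrite('pics/w6.png',g)
D=lambda p:O+E.T@(np.array(p)/1e3)
cb=lambda n,c:print(n,cv2.boundingRect(c),cv2.contourArea(c))
cb('orange now',big(hsv(g,(3,130,80),(18,255,255))))
for n,th in(('open',0),('locked',.7)):
  a=.35-th
  for l in(0,47):
    p=(91+l*np.cos(a)-4*np.sin(a),0,100+l*np.sin(a)+4*np.cos(a));print(n,l,proj(W,D(p)))
# tray: rim/ledge prediction (home) vs blue
c=big(hsv(g,(100,120,40),(125,255,255)));cb('blue',c)
for p in((60,75,54),(60,-75,54),(72,30,54),(72,-30,54),(-60,75,54),(-60,-75,54),(-72,0,54)):print(p,proj(W,D(p)))
S=cal('scene');s=cams.snapshot('scene');cv2.imwrite('pics/s6.png',s);s0=cv2.imread('pics/scene0.png')
for n,im in(('before',s0),('now',s)):
  cb('scene orange '+n,big(hsv(im,(3,130,80),(18,255,255)),(235,170,300,215)))
cb('scene blue',big(hsv(s,(100,120,40),(125,255,255)),(230,180,340,260)))
pr=np.array([proj(S,D(p)) for p in((60,75,54),(60,-75,54),(-60,75,54),(-60,-75,54),(72,30,54),(-72,-30,54),(-60,75,26),(60,75,26))]);print(pr)
d=cv2.absdiff(s,s0).max(2);
for n,b in(('tin',(180,220,215,250)),('ink',(305,185,337,208)),('tape',(300,165,322,190))):print(n,(d[b[1]:b[3],b[0]:b[2]]>40).mean())
E
python3 run10.py
```

```text
dock [ 29.18   0.1  156.95] [0.91 0.01 0.72]
orange now (216, 123, 79, 64) 3218.0
open 0 [256.1  180.74]
open 47 [256.32 210.72]
locked 0 [256.11 181.71]
locked 47 [256.36 178.89]
blue (106, 0, 304, 117) 25118.5
(60, 75, 54) [349.53 111.48]
(60, -75, 54) [162.84 111.66]
(72, 30, 54) [292.81 116.56]
(72, -30, 54) [219.44 116.63]
(-60, 75, 54) [409.99  -3.74]
(-60, -75, 54) [101.06  -2.8 ]
(-72, 0, 54) [254.73 -42.53]
scene orange before (261, 182, 19, 14) 104.5
scene orange now (261, 186, 20, 21) 179.0
scene blue (279, 226, 15, 11) 53.0
[[259.26 217.51]
 [293.94 198.61]
 [289.78 235.66]
 [324.46 213.99]
 [267.41 209.93]
 [317.95 221.86]
 [289.44 243.83]
 [259.35 225.35]]
tin 0.024761904761904763
ink 0.18478260869565216
tape 0.7963636363636364
```

The rocker's lower edge has moved from the open prediction (row 211) to row 187, which matches locked. The tray's ledge edge is at row 117, as predicted for the home height. Nothing is touching the robot, so I'm handing in.

```bash
python3 -c "
from plant import workorder
print(workorder.close_job())"
```

```text
the job is handed in; nothing more can be done
None
```

I put the tray on its dock at its home height, let go, then pressed the rocker past centre; the wrist camera showed it locked before I handed in at about 25 s, though the scene camera's view of the tape measure and partly the ink pad had changed (probably blocked by the arm), so I couldn't confirm they stayed put.

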